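# Draw the chisel blanks from the sprung rack

## Robot

A 7-joint arm with a two-finger parallel gripper is mounted at the origin on the work surface. World frame = base frame: x ahead of the robot, y to its left, z up, the work surface at z = 0. Lengths are in mm, angles in rad, forces in N, time in s.
With the tool pointing down it reaches from about 400 to 850 mm from the base axis. Payload 10.4 kg.
Tool frame: the origin (TCP) lies midway between the tips of the shut fingers; the grasp point (between the pads) lies 19 mm behind it (r.pinch_z is the distance from the TCP to the grasp point, in mm); z points along the fingers, y is the direction in which the jaws open and shut (so a half turn about z gives the same grasp; the last joint's range is limited). The gripper opens to 87 mm and grips with 3 to 60 N. Pads are 19 mm wide; open, the fingers measure 117 mm over their backs; the gripper's body (75 mm by 190 mm) begins 51 mm behind the grasp point.
Start: joints at [1.079, 0.332, -0.065, 1.46, 0.022, 1.35, -0.088], TCP at [282.411, -557.584, 186.676] pointing down, gripper open.
Joint ranges: [-2.6, 2.6], [-0.5, 2.12], [-1.47, 1.34], [0.16, 2.42], [-1.27, 4.41], [0.06, 2.06], [-2.6, 2.6]. Speed limits (rad/s): [2.22, 2.22, 2.79, 2.79, 3.14, 3.14, 3.14].

## Interface

Orientations are given as a unit quaternion [x, y, z, w].
In Python, from rig import r, camera, spot_in, cut_out gives the robot as it stands.
- The arm moves only by the shell command python3 -m inch 'ROWS' [FORCE]. ROWS is JSON, a list of rows, each a list of 5 numbers: the opening, from 0 (shut) to 1 (fully open), then the shift along the tool's x, y, z in m, then the turn about the tool's z in degrees. In form: [[claw, tx, ty, tz, turn], ...]. A call has 1 to 5 rows; each row shifts and turns the pose as measured when the row begins, along the tool's axes as they then stand; what a row does not reach is not made up. A row lasts 1/8 s, in which the tool goes at most 62.5 mm and 10.7 degrees, less where a joint would pass 70% of its speed; a pose out of reach is approached as far as the arm can. A call is refused whole if a number of a shift passes 0.0625 or a number of a turn 10.7, either way. A call with a gripper value outside its range is refused whole. The fingers move at their own pace and stop on an object; FORCE is the grip in N (left out, the last holds). Time passes only in rows, so rows that do not move let the fingers close. It gives the time, the measured TCP pose, the force and the opening at its end, in the units of the state.
- r.get_state(): the state, without advancing time (a new reading comes with each control period).
- camera(name): name is "scene" or "top" or "wrist"; returns a dict with "color" (384x512x3 uint8, red, green, blue), "depth" (384x512 float32, mm along the optical axis (not along the pixel's ray), 0 where there is no reading), "intrinsics" (3x3 intrinsics, pixels), "eye" and "rotation" of the camera in the world. Camera axes: x right, y down, z forward; pixel columns grow to the right and rows downward; lengths in mm; the calibration is good to about 2 mm. A picture is of the moment at which its call begins.
- r.hand_in(): hands the job in, once; it reports no verdict.
Trained networks look in a picture, given as the dict that the camera call returned (one of the last four; its "shot" number tells which), for a name from the list of things; names that differ only in an ending like _2 or _b are one class to them, and where a whole thing is asked for, a point or a joint stands for the part that bears it (a point fixed in the world has none). Each returns a list of dicts, best first, with "confidence" (0 to 1); they miss things now and then, are a little off and sometimes report something else, mostly with a low value. They report only what shows in the picture. A call takes as long as a camera call. They do not tell look-alikes from the thing itself.
- spot_in(picture, label): "box" ([left, top, right, bottom] in pixels, round what is visible of it).
- cut_out(picture, label): "pixels" (384x512 bool, what is visible of it) and "box" ([left, top, right, bottom] in pixels, round what is visible of it).
The state is a dict: "time": time; "q": joint angles; "dq": joint speeds; "joint_torque": joint torques, N m; "position": TCP position; "orientation": TCP orientation; "force": force on the tool from outside, world axes, zero at the start; "moment": the same for the moment, N m; "grip_width": finger opening in mm.
Only numpy, scipy, OpenCV 4.12 (cv2) and the standard library are available. Lean on these libraries where they do the work, as an engineer would, in place of code of your own. Each camera call takes 0.05 s, during which the arm holds its last target.

## Task

Get every chisel blank out of the rack and ready for grinding: drive the wooden wedge under the lifting pin of the rack's sprung hold-down so that it stays open by itself with your hand off it, then lift each blank's blade end over the front lip, draw it out endwise, and lay all the blanks in the work tray, shoulder up, side by side and lengthwise across its two battens. Then pull the wedge out so that the hold-down shuts fully and lay the wedge in the tray's narrow bay. Leave everything else on the bench where it is.

Things in the scene. Friction and masses are not known exactly. Their poses are not given: they have to be found in the camera images.
- rack: Green-painted sheet-steel rack fixed to the bench, 230 (x) by 176 (y) mm, base plate 4 mm thick. Origin: centre of its underside, on the bench; +x to its back, -x to its open front, z up. Blanks lie in up to four lanes, y = -69, -23, +23, +69, undersides 14 mm above the bench on two wooden rails (12 mm wide, at x = -45 and +70; the front one has 6 mm deep, 28 mm wide notches), blade ends about 11 mm behind the lip. No side walls.
- lip (a point): Middle of the top edge of the rack's front lip: x = -113, 26 mm above the bench; 4 mm thick, across the whole rack. It stands 12 mm higher than the blanks' undersides.
- pocket (a point): Middle of the mouth of the rack's covered tang pocket: x = +50 to +115, ceiling 32 mm above the bench, 26 mm wide per lane. It keeps blanks from being lifted straight up: raise the blade end 15 to 25 mm (pivoting on the tang's end), then draw the blank to the rack's -x along its own length, a good 210 mm.
- holddown (a joint): Angle (rad) of the hold-down, a steel flap across the rack hinged along y at x = +85, 40 mm up: 0 shut, grows as its front edge rises, to 1.0. Springs push it shut (4 to 6 N at the pin). Shut, its front edge (x = +11) hangs 3 mm above the blades, in front of the shoulders: no blank can come out. Above 0.28 they pass under; on the wedge it stands at about 0.34, 70 mm high.
- lift_pin (a point): Point on the axis of the hold-down's lifting pin: steel, 10 mm thick, parallel to the rack's y, from y = -90 to -154; this point at y = -130. Shut: x = +12, 17 mm above the bench, a 12 mm gap beneath; on the wedge: x = +9, 43 mm. The wedge goes under it along the bench, thin end first, in the rack's +x direction (up to 20 N).
- wedge: Pale hardwood wedge, 180 mm long, 26 wide, 0.11 kg. Origin: mid-length on the underside; x to the thin end, z up. Square heel, x = -90 to -25, level top 38 mm high; then the top slopes to 5 mm high at x = +90. Starts on the bench in front of the rack. Fully driven: the pin rests on the level top at wedge x = about -36 and the wedge stays by itself.
- tray: Steel work tray fixed to the bench, 260 (x) by 317 (y) mm, floor 3 mm thick. Origin: centre of its underside, z up. Walls and a divider (at y = -72) 4 mm thick, 30 mm high, make a wide bay, y = -70 to +154, and a narrow bay, y = -154 to -74.
- wide_bay (a point): Tray x = 0, y = +42, batten-top height (18 mm above the bench): middle of the wide bay. Two wooden battens along y, 20 mm wide, at tray x = -55 and +55. Blanks are laid across both, along the tray's x, either way round, about 48 mm apart (room for four).
- narrow_bay (a point): Middle of the narrow bay's floor (tray x = 0, y = -114, 3 mm up), 80 by 252 mm inside: place for the wedge, lengthwise.
- blank1: Plain steel chisel blank, 200 mm long, 0.24 kg: blade 20 mm wide, 8 thick, x = -100 to +20; square shoulder 24 wide, 18 tall, x = +20 to +34; tang 10 wide, 8 thick, to x = +100; underside all one plane. Origin: mid-length on the underside; x from blade end to tang end (in the rack: along the rack's x), z up. Balance point x = -8. Lane y = +69. May be absent.
- blank2: A chisel blank exactly like blank1, same origin and axes. Lane y = +23 mm. May be absent.
- blank3: A chisel blank exactly like blank1, same origin and axes. Lane y = -23 mm. May be absent.
- blank4: A chisel blank exactly like blank1, same origin and axes. Lane y = -69 mm. May be absent.
- dresser: Bystander: a grey abrasive wheel-dressing stick, 25 x 130 x 25 mm, lying on the bench. Not to be moved.
- file: Bystander: a flat file with a wooden handle, about 225 mm long. Not to be moved.
- oil_can: Bystander: a yellow oil can, 56 mm across, 130 mm tall, standing. Not to be moved.
- mug: Bystander: a white mug, 80 mm across, 90 mm tall. Not to be moved.
- wire_brush: Bystander: a flat brush with a wooden handle, about 190 mm long, lying beside the rack on the robot's side. Not to be moved.
- carton: Bystander: a small cardboard carton, 80 x 110 x 55 mm. Not to be moved.
Mind the look-alikes: they are no part of the job. Leave any green or purple look-alike of the blank4 alone. There is more than one size of the wedge; the job needs the middle-sized.

How it is judged (in metres and radians):
On the way, in this order (a step that is already met when the one before it is completed fails the run):
1. The hold-down stands open on the wedge alone, with the robot touching neither (value of joint holddown above 0.28 rad and contact force between wedge and holddown above 0.5 N and contact force between each of the fingers, the arm and wedge below 0.2 N and contact force between each of the fingers, the arm and holddown below 0.2 N), for 0.4 s.
2. All the blanks lie flat on the battens of the tray (y of blank1 in the frame of tray between -0.06 and 0.145 m and x of blank1 in the frame of tray between -0.04 and 0.04 m and z of blank1 in the frame of tray between 0.012 and 0.0235 m and angle between each of blank1, blank2, blank3, blank4's own z axis and vertical below 0.12 rad and angle between the x axis of each of blank1, blank2, blank3, blank4 and the x axis of tray, either way round below 0.3 rad and linear speed of each of blank1, blank2, blank3, blank4 below 0.02 m/s and y of blank2 in the frame of tray between -0.06 and 0.145 m and x of blank2 in the frame of tray between -0.04 and 0.04 m and z of blank2 in the frame of tray between 0.012 and 0.0235 m and y of blank3 in the frame of tray between -0.06 and 0.145 m and x of blank3 in the frame of tray between -0.04 and 0.04 m and z of blank3 in the frame of tray between 0.012 and 0.0235 m and y of blank4 in the frame of tray between -0.06 and 0.145 m and x of blank4 in the frame of tray between -0.04 and 0.04 m and z of blank4 in the frame of tray between 0.012 and 0.0235 m), for 0.2 s.
At the end, for the whole second after the job is handed in: Every blank present lies at rest in the tray's wide bay, shoulder up, level on both battens (its underside within about 5 mm of the batten tops, none on another) and within 0.3 rad of the tray's x; the wedge lies at rest on the floor of the narrow bay; the hold-down is shut (below 0.04 rad) (all of step 2 and value of joint holddown below 0.04 rad and y of wedge in the frame of tray between -0.15 and -0.078 m and x of wedge in the frame of tray between -0.05 and 0.05 m and z of wedge in the frame of tray between -0.005 and 0.025 m and linear speed of wedge below 0.02 m/s); the robot touches nothing.
It fails at once if A bystander (dresser, file, oil can, mug, wire brush, carton) is pushed more than 40 mm from its place (distance of any of dresser, file, oil_can, mug, wire_brush, carton from where it was at the start of the episode above 0.04 m).
Of blank1, blank2, blank3, blank4 only 2 to 4 are there at a start; the rules pass over those that are not, and their reading is None.
At some moment in a run one of wedge, blank1, blank2, blank3, blank4 may be knocked a few centimetres aside while the robot is not near it.
Once in a run the grip may slacken for a moment while it holds something.
It also fails if it takes over 210 s, if anything falls off the work surface, if the arm or the gripper's body presses on something with over 40 N, if the wrist force passes 120 N, or if a joint passes its speed limit or range.

## Working session

There is one attempt and no reset: what is moved stays moved. The work goes in short steps, Python scripts to look and compute and a shell command to move; the robot and the scene stay as the last step left them, time stands still between calls to the robot, and variables do not carry over. Pictures are saved under pics/ and viewed, and the job is handed in when it is done.

```bash
ls; mkdir -p pics
cat > h.py <<'E'
import numpy as np, cv2, json
from rig import r, camera, spot_in, cut_out
def save(name,pic,boxes=()):
    im=cv2.cvtColor(pic["color"],cv2.COLOR_RGB2BGR).copy()
    for b in boxes: cv2.rectangle(im,(int(b[0]),int(b[1])),(int(b[2]),int(b[3])),(0,0,255),1)
    cv2.imwrite("pics/"+name+".png",im)
def pts(pic,mask=None):
    K=np.array(pic["intrinsics"]);d=pic["depth"]
    v,u=np.mgrid[0:d.shape[0],0:d.shape[1]]
    m=(d>0) if mask is None else (mask&(d>0))
    z=d[m];x=(u[m]-K[0,2])*z/K[0,0];y=(v[m]-K[1,2])*z/K[1,1]
    P=np.stack([x,y,z],1)@np.array(pic["rotation"]).T+np.array(pic["eye"])
    return P
def xyz(pic,u,v,z=None):
    K=np.array(pic["intrinsics"]);R=np.array(pic["rotation"]);e=np.array(pic["eye"])
    ray=R@np.array([(u-K[0,2])/K[0,0],(v-K[1,2])/K[1,1],1.])
    if z is not None: return e+ray*(z-e[2])/ray[2]
    return e+ray*pic["depth"][int(round(v)),int(round(u))]
def proj(pic,P):
    K=np.array(pic["intrinsics"]);R=np.array(pic["rotation"]);e=np.array(pic["eye"])
    c=R.T@(np.array(P)-e);return K[0,0]*c[0]/c[2]+K[0,2],K[1,1]*c[1]/c[2]+K[1,2]
E
python3 - <<'E'
from h import *
s=r.get_state()
for k in s: print(k,np.round(s[k],3))
print(r.pinch_z)
for n in("scene","top","wrist"):
    p=camera(n);save(n+"0",p);print(n,np.round(p["eye"]),np.round(p["rotation"],2).tolist(),np.round(p["intrinsics"],1).tolist())
E
```

```text
pics
time 0.0
q [ 1.079  0.333 -0.065  1.461  0.022  1.35  -0.088]
dq [ 0.001 -0.     0.001 -0.    -0.001 -0.001 -0.001]
joint_torque [-1.0000e-03 -6.2326e+01  2.4000e-02 -3.8990e+01 -6.1000e-02  4.0000e-02
  0.0000e+00]
position [ 282.173 -557.178  185.828]
orientation [ 0.973  0.232 -0.    -0.001]
force [ 0.096  0.66  -1.183]
moment [ 0.023  0.003 -0.013]
grip_width 86.965
18.700000000000003
scene [1315.  477. 1442.] [0.48, 0.82, -0.25, -0.15] [[498.5, 0.0, 251.5], [0.0, 498.5, 197.5], [0.0, 0.0, 1.0]]
top [ 414.   28. 1477.] [0.71, -0.71, 0.02, -0.02] [[473.5, 0.0, 252.4], [0.0, 473.5, 191.6], [0.0, 0.0, 1.0]]
wrist [ 342. -528.  384.] [0.85, -0.52, -0.07, 0.1] [[281.6, 0.0, 255.0], [0.0, 281.6, 188.5], [0.0, 0.0, 1.0]]
```

```bash
sed -i 's/np.array(pic\["rotation"\])/RR(pic)/' h.py
cat >> h.py <<'E'
from scipy.spatial.transform import Rotation as Rn
def RR(pic): return Rn.from_quat(pic["rotation"]).as_matrix()
E
cat h.py | grep RR; ls -la pics
```

```text
P=np.stack([x,y,z],1)@RR(pic).T+np.array(pic["eye"])
    K=np.array(pic["intrinsics"]);R=RR(pic);e=np.array(pic["eye"])
    K=np.array(pic["intrinsics"]);R=RR(pic);e=np.array(pic["eye"])
def RR(pic): return Rn.from_quat(pic["rotation"]).as_matrix()
total 868
drwxr-xr-x 2 agent agent   4096 Dec  6 23:57 .
drwxr-xr-x 3 agent agent   4096 Dec  6 23:57 ..
-rw-r--r-- 1 agent agent 341200 Dec  6 23:57 scene0.png
-rw-r--r-- 1 agent agent 226689 Dec  6 23:57 top0.png
-rw-r--r-- 1 agent agent 304812 Dec  6 23:57 wrist0.png
```

View pics/scene0.png

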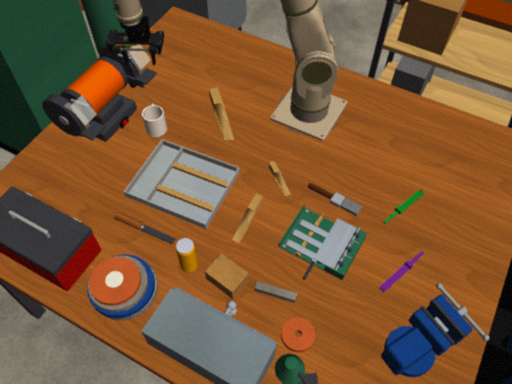

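View pics/top0.png

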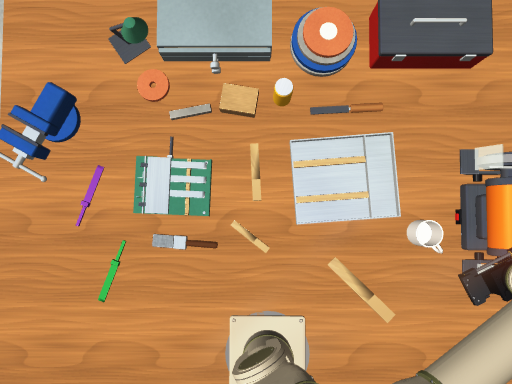

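View pics/wrist0.png

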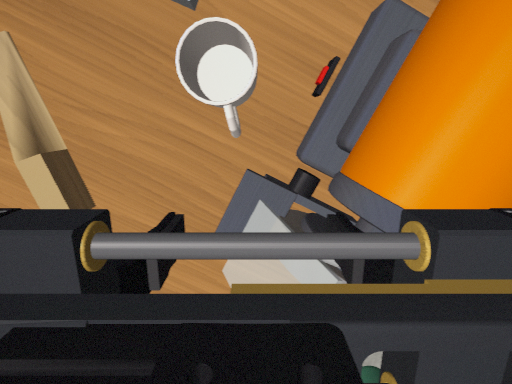

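Run:
```python
from h import *
p=camera("top");q=camera("scene")
for n,c,b in(("t",p,(120,125,290,270)),("s",q,(225,180,385,300))):
    im=cv2.cvtColor(c["color"],cv2.COLOR_RGB2BGR)[b[1]:b[3],b[0]:b[2]]
    cv2.imwrite(f"pics/crop_{n}.png",cv2.resize(im,None,fx=4.5,fy=4,interpolation=cv2.INTER_CUBIC)[:600,:800])
for l in("wedge","rack","tray","blank1","holddown","lift_pin","dresser","file","oil_can","mug","wire_brush","carton"):
    for o in cut_out(p,l):
        m=o["pixels"];P=pts(p,m)
        Z=P[:,2]; rect=cv2.minAreaRect(P[:,:2].astype(np.float32))
        print(l,round(o["confidence"],2),np.round(o["box"]),"c",np.round(rect[0]),np.round(rect[1]),round(rect[2],1),"z",np.round(np.percentile(Z,[5,50,95])))
# heights of wedge candidates
for uv in((256,150),(256,195),(250,236),(362,290)): print(uv,np.round(xyz(p,*uv),1))
```

```text
wedge 0.86 [248. 143. 262. 202.] c [558.  38.] [181.  27.] 3.0 z [ 8. 31. 42.]
wedge 0.6 [327. 257. 391. 321.] c [ 201. -282.] [238.  38.] 45.5 z [10. 40. 54.]
wedge 0.57 [230. 221. 269. 251.] c [356.  56.] [138.  24.] 53.3 z [ 5. 24. 34.]
rack 0.69 [135. 136. 212. 216.] c [541. 290.] [234. 239.] 88.1 z [ 1. 34. 44.]
rack 0.47 [406. 217. 440. 254.] c [ 372. -482.] [105.  92.] 70.0 z [ 2. 38. 91.]
tray 0.9 [289. 132. 401. 224.] c [ 540. -241.] [271. 332.] 4.8 z [-1.  5. 29.]
blank1 0.87 [ 95. 239. 122. 302.] c [248. 481.] [ 29. 199.] 71.2 z [ 2.  9. 18.]
blank1 0.79 [ 76. 170. 105. 228.] c [481. 556.] [ 27. 196.] 69.7 z [ 3.  9. 19.]
blank1 0.67 [170. 189. 204. 198.] c [488. 248.] [105.  21.] 87.4 z [17. 23. 27.]
blank1 0.62 [170. 161. 207. 170.] c [580. 245.] [112.  26.] 88.6 z [ 7. 22. 28.]
blank1 0.54 [170. 174. 206. 184.] c [533. 246.] [108.  24.] 84.9 z [16. 23. 28.]
blank1 0.16 [138. 139. 210. 215.] c [541. 294.] [238. 237.] 89.0 z [ 1. 34. 45.]
holddown 0.74 [145. 139. 173. 214.] c [546. 334.] [ 73. 238.] 87.2 z [21. 39. 45.]
lift_pin 0.71 [147. 140. 175. 212.] c [543. 334.] [ 
[... 353 characters left out ...]
27.]
file 0.64 [131. 140. 208. 214.] c [542. 291.] [231. 236.] 88.0 z [ 1. 34. 44.]
oil_can 0.89 [272.  81. 296. 108.] c [806. -52.] [71. 85.] 33.2 z [  2. 125. 134.]
mug 0.91 [409. 218. 444. 256.] c [ 370. -491.] [122.  93.] 70.0 z [ 2. 37. 91.]
mug 0.31 [289. 132. 400. 223.] c [ 540. -239.] [265. 325.] 4.4 z [-1.  5. 29.]
wire_brush 0.73 [155. 234. 218. 247.] c [338. 257.] [205.  42.] 87.2 z [12. 19. 25.]
carton 0.64 [217.  86. 259. 119.] c [785.  91.] [118.  99.] 82.2 z [10. 55. 60.]
carton 0.64 [291. 132. 402. 224.] c [ 540. -242.] [271. 329.] 4.8 z [-1.  5. 29.]
(256, 150) [624.1  35.6  12.9]
(256, 195) [482.8  35.   36.3]
(250, 236) [358.   53.   29.9]
(362, 290) [ 199.5 -282.    47.1]
```

View pics/crop_t.png

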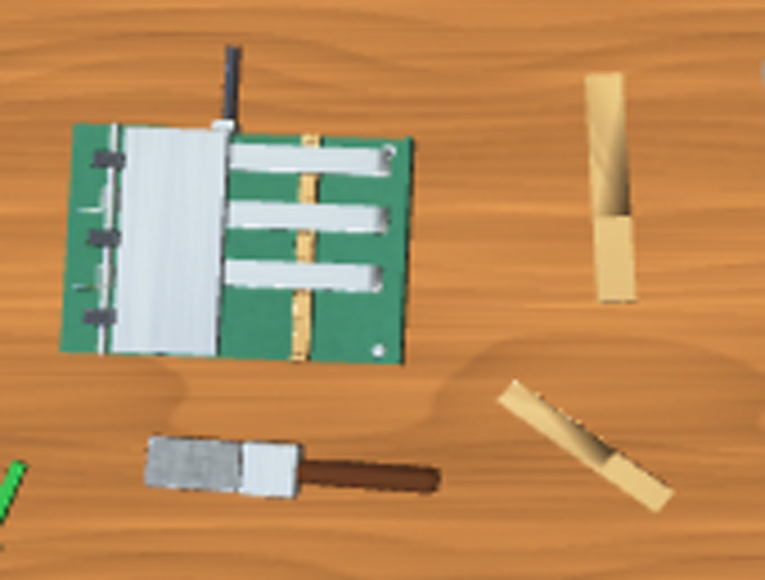

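View pics/crop_s.png

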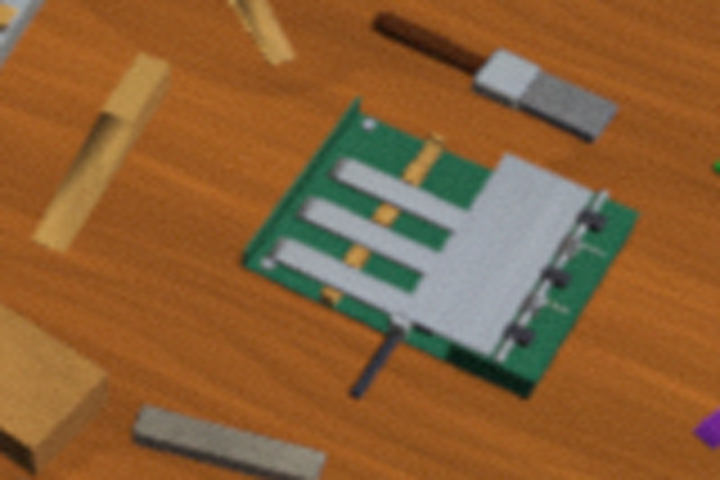

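Run:
```python
from h import *
for n in("top","scene"):
    p=camera(n)
    hsv=cv2.cvtColor(p["color"],cv2.COLOR_RGB2HSV)
    g=((hsv[...,0]>65)&(hsv[...,0]<95)&(hsv[...,1]>90))
    P=pts(p,g&(p["depth"]>0)); vv,uu=np.nonzero(g&(p["depth"]>0))
    k=(P[:,0]>400)&(P[:,0]<660)&(P[:,1]>140)&(P[:,1]<440)
    P=P[k];uu=uu[k];vv=vv[k]
    print(n,len(P),np.histogram(P[:,2],bins=[-5,0,3,6,9,15,20,24,28,32,36,40]))
    lo=P[(P[:,2]<9)]
    print("base",np.percentile(lo[:,0],[0.5,99.5]),np.percentile(lo[:,1],[0.5,99.5]), cv2.minAreaRect(lo[:,:2].astype(np.float32)))
    hi=P[(P[:,2]>20)&(P[:,1]<220)]
    print("lip",len(hi),hi.min(0),hi.max(0), np.polyfit(hi[:,0],hi[:,1],1) if len(hi)>5 else "")
    # blades
    grey=(hsv[...,1]<50)&(hsv[...,2]>120)
    Q=pts(p,grey)
    for x0 in(580,533,488):
        b=Q[(abs(Q[:,0]-x0)<22)&(Q[:,1]>185)&(Q[:,1]<290)&(Q[:,2]>15)&(Q[:,2]<29)]
        c=np.polyfit(b[:,1],b[:,0],1)
        print("blade",x0,len(b),"x at y=250:",round(np.polyval(c,250),1),"slope",round(c[0],4),"ymin",round(b[:,1].min(),1),"z",round(np.median(b[:,2]),1),"w",np.percentile(b[:,0]-np.polyval(c,b[:,1]),[2,98]).round(1))
p=camera("top")
```

```text
top 1651 (array([ 77, 221, 429, 341, 117,   1,  15,  38,  66, 144, 165]), array([-5,  0,  3,  6,  9, 15, 20, 24, 28, 32, 36, 40]))
base [424.40590243 596.45547305] [182.35742663 306.2746047 ] ((509.76409912109375, 245.00909423828125), (121.90321350097656, 173.06065368652344), 87.91686248779297)
lip 75 [421.46341622 176.38138044  21.13414688] [591.0638124  189.57930058  33.59984755] [-3.31785534e-02  1.96420398e+02]
blade 580 206 x at y=250: 577.8 slope 0.0343 ymin 190.0 z 22.5 w [-9.8  9.7]
blade 533 200 x at y=250: 533.3 slope 0.0488 ymin 192.5 z 23.0 w [-9.2 10. ]
blade 488 189 x at y=250: 487.8 slope 0.0427 ymin 195.2 z 22.6 w [-9.6  9.4]
scene 1211 (array([137, 228, 223, 127,  60,  35,  19,  34,  83, 145, 100]), array([-5,  0,  3,  6,  9, 15, 20, 24, 28, 32, 36, 40]))
base [427.15127854 602.21958806] [178.32765546 348.61077038] ((514.3790893554688, 291.39068603515625), (224.0075225830078, 175.51922607421875), 87.6347885131836)
lip 23 [440.73963297 177.13920032  20.15066294] [592.74498798 184.23558632  28.83797281] [-4.34440339e-02  2.03595209e+02]
blade 580 166 x at y=250: 581.0 slope 0.0565 ymin 194.6 z 21.1 w [-11.8  10. ]
blade 533 160 x at y=250: 536.6 slope 0.065 ymin 197.0 z 21.0 w [-11.2  10.3]
blade 488 149 x at y=250: 490.4 slope 0.0506 ymin 200.2 z 20.6 w [-11.8  10. ]
```

```bash
cat >> h.py <<'E'
def pose():
    s=r.get_state();M=Rn.from_quat(s["orientation"]).as_matrix()
    yaw=np.degrees(np.arctan2(M[1,0],M[0,0]));tilt=np.degrees(np.arccos(-M[2,2]))
    return s,np.array(s["position"]),yaw,tilt,M
def go(x,y,z,yaw=None):
    s,p,yw,t,M=pose()
    d=M.T@(np.array([x,y,z])-p)/1000
    print("t",round(s["time"],2),"pos",p.round(1),"yaw",round(yw,2),"tilt",round(t,2),"F",np.round(s["force"],1),"w",round(s["grip_width"],1))
    print(" shift",d.round(4),"turn",None if yaw is None else round((yw-yaw+180)%360-180,1))
RO=np.array([513.,292.]);RY=np.radians(87.75)
def rack(x,y):
    return RO+x*np.array([np.cos(RY),np.sin(RY)])+y*np.array([-np.sin(RY),np.cos(RY)])
E
python3 -m inch '[[0.7,0,0,-0.02,8],[0.7,0,0,-0.02,8],[0.7,0,0,-0.02,7.8]]' ; python3 -c "
from h import *
go(483,34,200,3); print(rack(12,-130),r.get_state()['q'])"
```

```text
time: 1.38
position: [281.8, -556.7, 246.3]
orientation: [1.0, 0.021, -0.001, -0.002]
force: [-0.2, -0.2, -0.2]
grip_width: 65.5
t 1.38 pos [ 281.8 -556.7  246.3] yaw 2.38 tilt 0.21 F [-0.2 -0.2 -0.2] w 65.5
 shift [ 0.2257 -0.5817  0.0479] turn -0.6
[643.3708925  298.88697239] [ 1.03342017  0.30908523 -0.0055975   1.36678703  0.00150581  1.4693021
 -0.50127822]
```

```bash
python3 -m inch '[[0.7,0.0226,-0.058,0,0],[0.7,0.0226,-0.058,0,0],[0.7,0.0226,-0.058,0,0],[0.7,0.0226,-0.058,0,0],[0.7,0.0226,-0.058,0,0]]' >/dev/null; python3 -m inch '[[0.7,0.0226,-0.058,0,0],[0.7,0.0226,-0.058,0,0],[0.7,0.0226,-0.058,0,0],[0.7,0.0226,-0.058,0,0],[0.7,0.0226,-0.05,0,0]]'; python3 -c "
from h import *
go(483,34,150,3);p=camera('wrist');save('w1',p);p=camera('top');save('t1',p)"
```

```text
time: 2.62
position: [487.0, 25.8, 248.9]
orientation: [1.0, 0.016, 0.002, 0.002]
force: [0.9, -1.3, 0.2]
grip_width: 61.1
t 2.62 pos [487.   25.8 248.9] yaw 1.79 tilt 0.36 F [ 0.9 -1.3  0.2] w 61.1
 shift [-0.0042 -0.0088  0.0989] turn -1.2
```

View pics/w1.png

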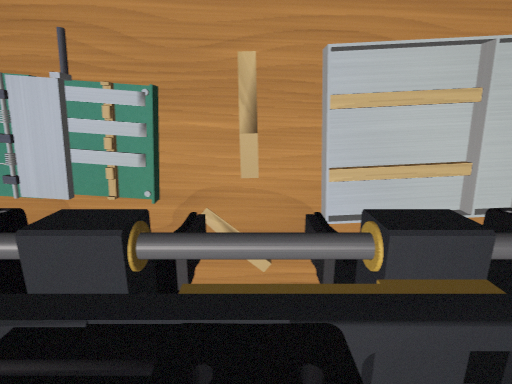

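Run:
```python
from h import *
p=camera("wrist");o=cut_out(p,"wedge")
for a in o:
    b=a["box"];print(round(a["confidence"],2),np.round(b))
    ys,xs=np.nonzero(a["pixels"])
    if len(ys)<50: continue
    (c,wh,ang)=cv2.minAreaRect(np.stack([xs,ys],1).astype(np.float32));print(c,wh,ang)
for uv,z in(((247.5,52),5),((249.5,133.5),38),((250,161),38),((250,178),0)): print(uv,xyz(p,*uv,z).round(1),xyz(p,*uv).round(1))
print(p["eye"],RR(p).round(3).tolist())
im=cv2.cvtColor(p["color"],cv2.COLOR_RGB2BGR)[40:190,210:290];cv2.imwrite("pics/w1c.png",cv2.resize(im,None,fx=4,fy=4,interpolation=cv2.INTER_CUBIC))
```

```text
0.73 [244.  51. 264. 180.]
(252.0, 115.5) (125.0, 18.0) 90.0
0.63 [204. 207. 274. 271.]
(237.5706329345703, 239.07460021972656) (85.79611206054688, 14.697975158691406) 40.85537338256836
(247.5, 52) [645.6  46.3   5. ] [645.5  46.3   5.6]
(249.5, 133.5) [531.8  38.9  38. ] [531.8  38.9  36.8]
(250, 161) [492.4  36.7  38. ] [492.4  36.7  38.3]
(250, 178) [459.   36.2   0. ] [467.1  35.8  38.4]
[552.95894818  32.36436867 447.35554966] [[0.04, -0.97, -0.241], [-0.999, -0.038, -0.011], [0.001, 0.241, -0.97]]
```

View pics/w1c.png

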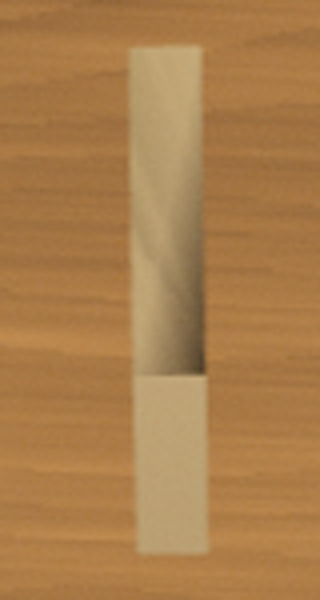

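```bash
python3 -m inch '[[0.7,-0.003,-0.007,0.05,-1],[0.7,0,0,0.05,0],[0.7,0,0,0,0]]' >/dev/null; python3 -c "
from h import *
go(484.5,32.8,10,2.7)"
```

```text
t 3.2 pos [484.   26.5 147.1] yaw 2.56 tilt 0.44 F [-0.5  0.4  1.2] w 60.9
 shift [ 1.000e-04 -7.100e-03  1.371e-01] turn -0.1
```

```bash
python3 -m inch '[[0.7,0,-0.007,0.04,0],[0.7,0,0,0.03,0],[0.7,0,0,0.0,0]]' >/dev/null; python3 -c "
from h import *
go(484.5,32.8,10,2.7)"
```

```text
t 3.58 pos [488.   29.9  82.1] yaw 2.22 tilt 0.82 F [1.  0.3 0.3] w 61.2
 shift [-0.0043 -0.0036  0.072 ] turn -0.5
```

```bash
python3 -m inch '[[0.7,-0.004,-0.003,0.03,0],[0.7,0,0,0.03,0],[0.7,0,0,0.01,0],[0.7,0,0,0,0]]' >/dev/null; python3 -c "
from h import *
go(484.5,32.8,10,2.7);print(pose()[4].round(4))"
```

```text
t 4.08 pos [492.5  29.9  20.8] yaw 1.93 tilt 1.51 F [-0.1  0.2 -0.7] w 61.2
 shift [-0.0082 -0.0033  0.0106] turn -0.8
[[ 0.9991  0.0335  0.0247]
 [ 0.0337 -0.9994 -0.0092]
 [ 0.0243  0.01   -0.9997]]
```

```bash
python3 -m inch '[[0.7,0,0,0,0],[0.7,0,0,0,0],[0.7,0,0,0,0]]' >/dev/null; python3 -c "
from h import *
go(484.5,32.8,10,2.7)"; python3 -m inch '[[0.7,-0.009,-0.003,0,0],[0.7,0,0,0,0]]' >/dev/null; python3 -c "
from h import *
go(484.5,32.8,10,2.7)"
```

```text
t 4.45 pos [494.9  29.7  24.2] yaw 1.9 tilt 1.77 F [-0.8  0.4  0.3] w 61.2
 shift [-0.0107 -0.0036  0.0139] turn -0.8
t 4.7 pos [485.   32.7  24.1] yaw 1.91 tilt 1.76 F [ 0.1 -0.9  0.8] w 60.7
 shift [-0.0009 -0.0003  0.0141] turn -0.8
```

```bash
python3 -m inch '[[0.7,-0.001,0,0.014,-0.8],[0.7,0,0,0.0,0]]' >/dev/null; python3 -c "
from h import *
go(484.5,32.8,10,2.7)"; python3 -m inch '[[0.2,0,0,0,0],[0.2,0,0,0,0],[0.2,0,0,0,0],[0.2,0,0,0,0]]' 50 ; python3 -c "
from h import *
go(484.5,32.8,10,2.7)"
```

```text
t 4.95 pos [484.   32.4   8.9] yaw 2.78 tilt 1.75 F [ 1.1  0.6 -0.3] w 60.8
 shift [ 0.0006 -0.0004 -0.0011] turn 0.1
time: 5.45
position: [484.2, 32.5, 8.8]
orientation: [1.0, 0.024, 0.014, 0.005]
force: [-0.2, 0.2, 0.2]
grip_width: 28.8
t 5.45 pos [484.2  32.5   8.8] yaw 2.77 tilt 1.74 F [-0.2  0.2  0.2] w 28.8
 shift [ 0.0003 -0.0003 -0.0011] turn 0.1
```

```bash
python3 -m inch '[[0,0,0,-0.02,0],[0,0,0,-0.03,0],[0,0,0,-0.03,0],[0,0,0,0,-9.5],[0,0,0,0,-9.5]]' ; python3 -m inch '[[0,0.02,0,0,-9.5],[0,0.02,0,0,-9.5],[0,0.02,0,0,-9.5],[0,0.02,0,0,-9.5],[0,0.0,0,0,-9.5]]'; python3 -m inch '[[0,0,0.02,0,-9.5],[0,0,0.02,0,-9.5],[0,0,0,0,0]]'; python3 -c "
from h import *
print(rack(-172,-130));go(*rack(-172,-130),90,87.75)"
```

```text
time: 6.08
position: [482.0, 33.3, 91.9]
orientation: [0.981, 0.193, 0.013, 0.008]
force: [0.2, 0.0, -0.2]
grip_width: 0.4
time: 6.7
position: [547.1, 81.5, 94.2]
orientation: [0.813, 0.583, 0.01, 0.013]
force: [0.3, -0.9, 0.0]
grip_width: 0.3
time: 7.08
position: [586.7, 72.1, 95.5]
orientation: [0.701, 0.713, 0.007, 0.015]
force: [-0.9, 0.3, -0.3]
grip_width: 0.0
[636.1470864  115.02882972]
t 7.08 pos [586.7  72.1  95.5] yaw 90.93 tilt 1.88 F [-0.9  0.3 -0.3] w 0.0
 shift [0.0422 0.0499 0.0066] turn 3.2
```

```bash
python3 -c "
from h import *
p=camera('top');save('t2',p);o=[a for a in cut_out(p,'wedge')]
print([(round(a['confidence'],2),np.round(a['box'])) for a in o])
p=camera('wrist');save('w2',p)"
```

```text
[(0.72, array([330., 257., 390., 322.])), (0.61, array([272.,  80., 292., 105.])), (0.46, array([231., 220., 254., 244.]))]
```

View pics/t2.png

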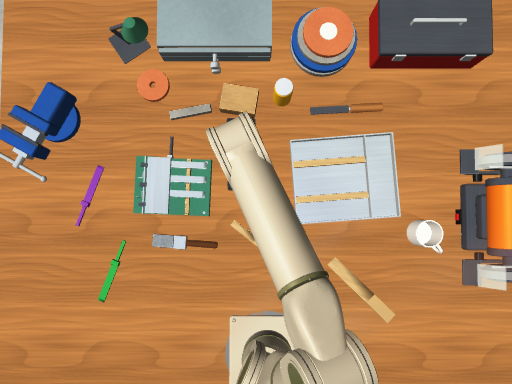

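View pics/w2.png

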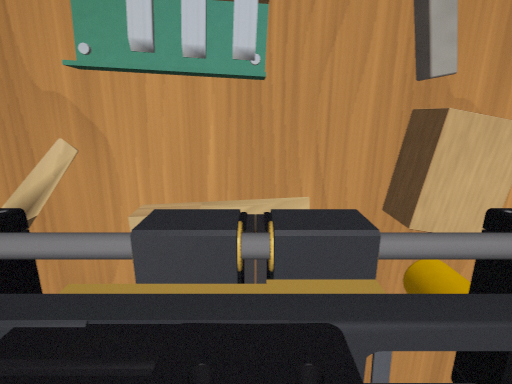

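```bash
python3 -m inch '[[0.6,0,0,-0.03,10],[0.6,0,0,-0.04,10],[0.6,0,0,-0.03,10],[0.6,0,0,-0.02,10],[0.6,0,0,-0.02,10]]' >/dev/null; python3 -m inch '[[0.6,0,0,0,10],[0.6,0,0,0,10],[0.6,0,0,0,9],[0.6,0,0,0,9],[0.6,0,0,0,0]]' >/dev/null;  python3 -c "
from h import *
go(460,30,240,2.7)"
```

```text
t 8.47 pos [573.6  78.  241.8] yaw -1.03 tilt 1.99 F [-0.5  0.1  1.1] w 52.3
 shift [-0.1127  0.05   -0.0012] turn -3.7
```

```bash
python3 -m inch '[[0.6,-0.038,0.017,0,-3.5],[0.6,-0.038,0.017,0,0],[0.6,-0.038,0.017,0,0],[0.6,0,0,0,0]]' >/dev/null;  python3 -c "
from h import *
go(460,30,240,2.7)
p=camera('wrist');save('w3',p)
im=cv2.cvtColor(p['color'],cv2.COLOR_RGB2BGR)[30:210,180:320];cv2.imwrite('pics/w3c.png',cv2.resize(im,None,fx=3.33,fy=3.33,interpolation=cv2.INTER_CUBIC))
"
```

```text
t 8.97 pos [456.3  23.6 237.8] yaw 3.31 tilt 1.95 F [ 0.7  1.2 -0.1] w 52.4
 shift [ 0.0041 -0.0062 -0.0022] turn 0.6
```

View pics/w3c.png

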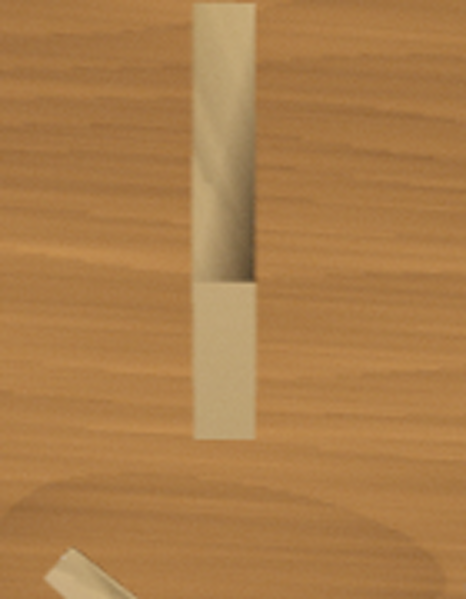

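```bash
python3 -c "
from h import *
p=camera('wrist')
for uv,z in(((247.3,161.5),38),((247.3,114.4),38),((247.3,30.9),5)): print(xyz(p,*uv,z).round(1),xyz(p,uv[0],uv[1]-(3 if z==38 else -3)).round(1))
go(485,33,100,2.7)"
```

```text
[468.3  32.4  38. ] [472.5  32.7  37.7]
[533.1  35.8  38. ] [537.2  36.1  36. ]
[647.6  42.2   5. ] [643.4  42.    6.1]
t 9.07 pos [458.1  25.  237.8] yaw 3.37 tilt 1.95 F [-0.   0.2 -0.4] w 52.2
 shift [ 0.023  -0.0083  0.1385] turn 0.7
```

```bash
python3 -m inch '[[0.6,0.023,-0.008,0.04,0],[0.6,0,0,0.04,0],[0.6,0,0,0.04,0],[0.6,0,0,0.04,0],[0.6,0,0,0,0]]' >/dev/null;  python3 -c "
from h import *
go(486,33.3,10,3.1)"
```

```text
t 9.7 pos [490.9  37.9  74.5] yaw 4.0 tilt 2.02 F [-0.2 -0.4  0.9] w 52.4
 shift [-0.0073  0.0036  0.0644] turn 0.9
```

```bash
python3 -m inch '[[0.6,-0.007,0.003,0.03,0.9],[0.6,0,0,0.03,0],[0.6,0,0,0,0]]' >/dev/null;  python3 -c "
from h import *
go(486,33.3,10,3.1)"
```

```text
t 10.07 pos [490.8  36.3  18. ] yaw 3.28 tilt 2.33 F [-0.3 -0.7  0.1] w 52.3
 shift [-0.0053  0.0027  0.0078] turn 0.2
```

```bash
python3 -m inch '[[0.6,-0.005,0.003,0.008,0],[0.6,0,0,0,0]]' >/dev/null;  python3 -c "
from h import *
go(486,33.3,10,3.1)"; python3 -m inch '[[0,0,0,0,0],[0,0,0,0,0],[0,0,0,0,0],[0,0,0,0,0],[0,0,0,0,0]]' 50;python3 -m inch '[[0,0,0,0,0],[0,0,0,0,0],[0,0,0,0,0]]'; python3 -c "
from h import *
go(486,33.3,10,3.1)"
```

```text
t 10.32 pos [488.4  33.4  12.6] yaw 3.33 tilt 2.55 F [ 0.8  0.5 -0. ] w 52.6
 shift [-0.0025 -0.0001  0.0025] turn 0.2
time: 10.95
position: [489.9, 33.4, 14.6]
orientation: [0.999, 0.029, 0.024, 0.003]
force: [0.2, -0.8, 0.9]
grip_width: 10.2
time: 11.32
position: [489.7, 33.5, 14.5]
orientation: [0.999, 0.029, 0.023, 0.003]
force: [-0.4, -0.2, -0.5]
grip_width: 0.4
t 11.32 pos [489.7  33.5  14.5] yaw 3.33 tilt 2.71 F [-0.4 -0.2 -0.5] w 0.4
 shift [-0.0039 -0.0001  0.0043] turn 0.2
```

```bash
python3 -c "
from h import *
p=camera('wrist');save('w4',p)
p=camera('scene');save('s4',p)
im=cv2.cvtColor(p['color'],cv2.COLOR_RGB2BGR)[120:270,170:330];cv2.imwrite('pics/s4c.png',cv2.resize(im,None,fx=4,fy=4,interpolation=cv2.INTER_CUBIC))
"
```

```text
(no output)
```

View pics/w4.png

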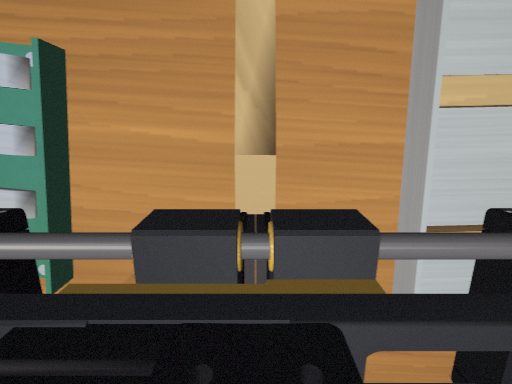

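View pics/s4c.png

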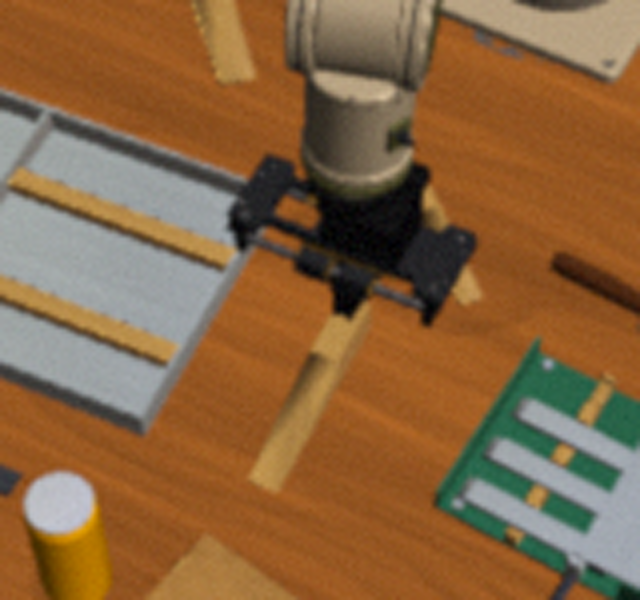

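```bash
python3 -c "
from h import *
s,P,yw,t,M=pose()
for n in('scene','top','wrist'):
  p=camera(n)
  print(n,'TCP px',np.round(proj(p,P),1),'grasp',np.round(proj(p,P-M[:,2]*19),1), 'back80',np.round(proj(p,P-M[:,2]*80),1))
  im=cv2.cvtColor(p['color'],cv2.COLOR_RGB2BGR)
  for k,c in((0,(0,0,255)),(19,(0,255,0)),(70,(255,0,0))):
    u,v=proj(p,P-M[:,2]*k);im[int(v+.5)%384,int(u+.5)%512]=c
  u,v=map(int,proj(p,P)); u0=max(0,u-50);v0=max(0,v-60)
  cv2.imwrite('pics/tcp_'+n+'.png',cv2.resize(im[v0:v0+100,u0:u0+100],None,fx=6,fy=6,interpolation=cv2.INTER_NEAREST))
"
```

```text
scene TCP px [256.2 202.1] grasp [256.4 198.9] back80 [257. 188.]
top TCP px [256.5 193.1] grasp [256.5 193.1] back80 [256.3 193. ]
wrist TCP px [254.  209.7] grasp [253.8 218.6] back80 [253.3 264.4]
```

View pics/tcp_scene.png

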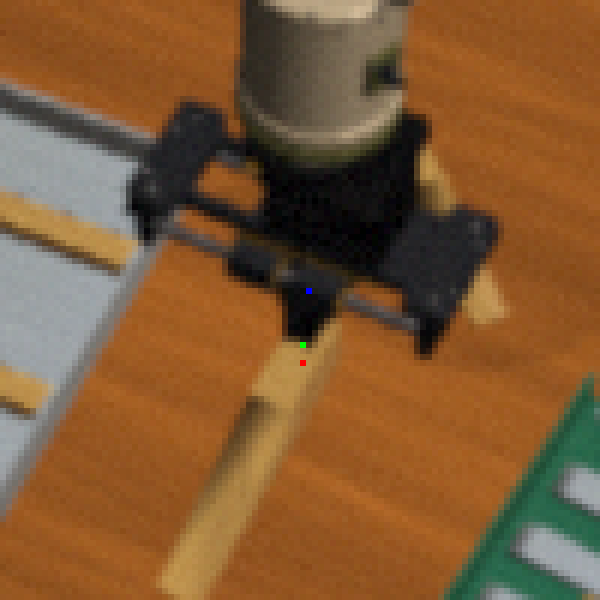

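View pics/tcp_wrist.png

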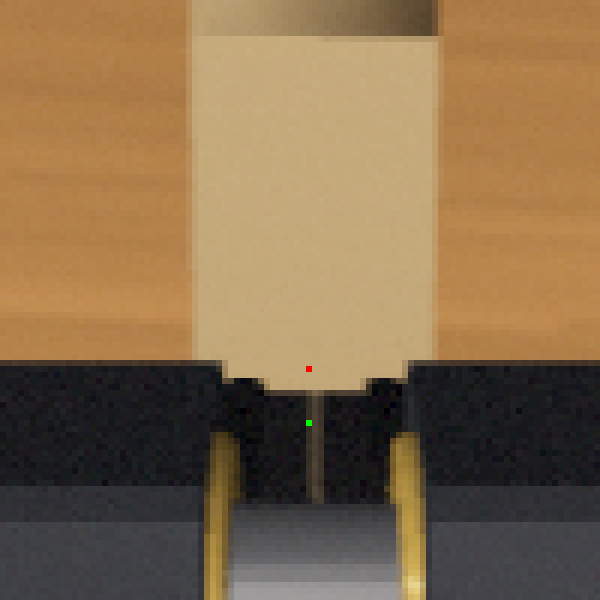

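```bash
python3 -c "
from h import *
s,P,yw,t,M=pose();print(P,M.round(3).tolist())
p=camera('wrist')
for uv in ((243,206),(268,206),(245,215),(266,215),(250,220),(264,220),(256,212),(256,205),(250,230)):
  X=xyz(p,*uv); print(uv,p['color'][uv[1],uv[0]],X.round(1),'tool',(M.T@(X-P)).round(1))
p=camera('scene')
for uv in ((256,196),(257,197),(256,198),(257,192),(254,194),(255,204),(245,187)):
  X=xyz(p,*uv); print(uv,p['color'][uv[1],uv[0]],X.round(1),'tool',(M.T@(X-P)).round(1))
"
```

```text
[489.78957677  33.4826814   14.51013532] [[0.997, 0.058, 0.047], [0.058, -0.998, -0.005], [0.047, 0.008, -0.999]]
(243, 206) [194 168 122] [498.6  41.2  38.5] tool [ 10.4  -7.  -23.6]
(268, 206) [195 168 121] [499.2  24.9  37.3] tool [ 10.    9.3 -22.3]
(245, 215) [14 12 23] [498.4  39.4  57.6] tool [ 11.   -5.  -42.6]
(266, 215) [19 14 10] [499.4  27.2  58.4] tool [ 11.2   7.2 -43.4]
(250, 220) [24 22 22] [497.   36.3  62. ] tool [  9.5  -2.  -47.1]
(264, 220) [18 14 19] [497.3  28.3  61.7] tool [  9.4   6.  -46.8]
(256, 212) [193 166 118] [495.   32.5  38.3] tool [  6.2   1.5 -23.5]
(256, 205) [195 169 122] [499.9  32.8  39.2] tool [ 11.2   1.5 -24.2]
(250, 230) [27 24 26] [495.9  36.1  75.4] tool [  9.   -1.8 -60.6]
(256, 196) [12 12 12] [498.9  37.5  66.8] tool [ 11.8  -3.1 -51.8]
(257, 197) [ 7  4 12] [499.2  41.5  64.1] tool [ 12.2  -7.  -49.1]
(256, 198) [40 32 19] [500.4  38.4  57.4] tool [ 12.9  -3.9 -42.4]
(257, 192) [4 9 8] [524.3  54.6 134.9] tool [  41.3  -18.1 -118.7]
(254, 194) [17 13 15] [498.2  29.5  71.9] tool [ 10.8   5.  -56.9]
(255, 204) [184 142  73] [507.2  38.5  29.7] tool [ 18.3  -3.8 -14.4]
(245, 187) [21 12  9] [525.7  11.5 134.3] tool [  40.1   25.  -117.9]
```

```bash
python3 -m inch '[[0.6,0,0,0,0],[0.6,0,0,0,0],[0.6,0,0,0,0],[0.6,0,0,0,0],[0.6,0,0,0,0]]' 50; python3 -m inch '[[0.6,-0.004,0,0.005,0],[0.6,0,0,0.005,0],[0.6,0,0,0,0]]'; python3 -c "
from h import *
s,P,yw,t,M=pose();print(P,t)
p=camera('wrist');save('w5',p);p=camera('scene')
im=cv2.cvtColor(p['color'],cv2.COLOR_RGB2BGR)[150:250,210:310];cv2.imwrite('pics/s5c.png',cv2.resize(im,None,fx=6,fy=6,interpolation=cv2.INTER_NEAREST))
"
```

```text
time: 12.3
position: [489.8, 33.5, 14.5]
orientation: [0.999, 0.029, 0.023, 0.003]
force: [-0.1, 0.5, -0.0]
grip_width: 42.6
time: 12.68
position: [485.7, 33.1, 3.4]
orientation: [0.999, 0.029, 0.023, 0.003]
force: [-0.0, -0.3, 0.1]
grip_width: 52.3
[485.72077318  33.11061798   3.39691501] 2.6942887119854264
```

View pics/w5.png

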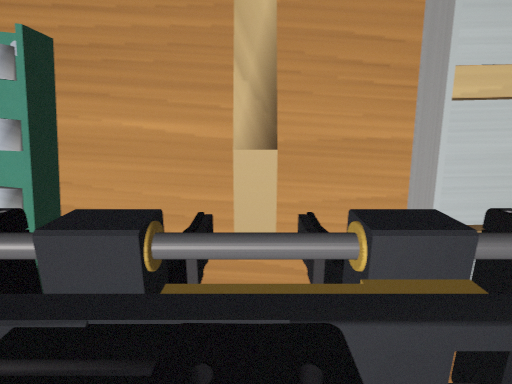

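View pics/s5c.png

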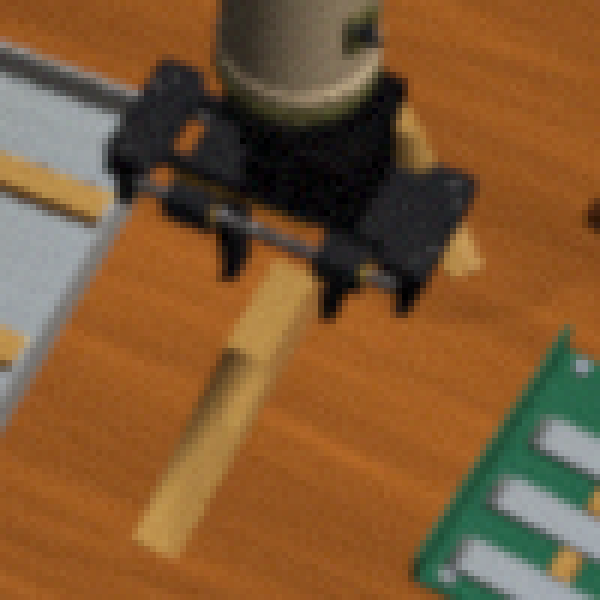

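```bash
python3 -m inch '[[0.6,0,0,0.01,0],[0.6,0,0,0.01,0],[0.6,0,0,0,0]]'; python3 -c "
from h import *
s,P,yw,t,M=pose();print(P,t)
p=camera('wrist')
Q=pts(p);T=(Q-P)@M
k=(p['color'].sum(2)<110)[p['depth']>0]&(abs(T[:,0])<25)&(abs(T[:,1])<45)
T=T[k]
for lo in range(-90,10,4):
  a=T[(T[:,2]>=lo)&(T[:,2]<lo+4)]
  if len(a): print(lo,len(a),'x',a[:,0].min().round(1),a[:,0].max().round(1),'|y|',abs(a[:,1]).min().round(1),abs(a[:,1]).max().round(1))
"
```

```text
time: 13.15
position: [487.0, 33.0, -17.8]
orientation: [0.999, 0.029, 0.023, 0.003]
force: [0.1, -0.1, -0.4]
grip_width: 52.2
[486.97335218  33.0293749  -17.77339263] 2.713686414948973
-90 114 x -5.1 7.4 |y| 29.4 32.6
-86 56 x -8.1 4.6 |y| 24.9 32.3
-82 65 x -8.9 2.6 |y| 24.8 27.5
-78 43 x -9.1 0.1 |y| 24.8 27.4
-74 16 x -9.7 -1.2 |y| 25.0 27.4
-70 20 x -6.7 11.4 |y| 25.5 36.6
-66 93 x -8.6 11.3 |y| 25.3 36.3
-62 115 x -8.3 11.2 |y| 24.9 36.0
-58 94 x 6.5 11.3 |y| 24.9 35.4
-54 113 x 4.6 11.3 |y| 24.8 35.5
-50 108 x 3.2 11.2 |y| 24.9 35.1
-46 101 x 0.8 11.2 |y| 24.7 35.6
-42 79 x 1.3 11.3 |y| 25.0 35.4
-38 17 x 7.4 11.0 |y| 26.3 34.7
```

```bash
python3 -m inch '[[0.6,0,0,0.006,0],[0.6,0,0,0.006,0],[0.6,0,0,0,0]]'; python3 -m inch '[[0,0,0,0,0],[0,0,0,0,0],[0,0,0,0,0],[0,0,0,0,0],[0,0,0,0,0]]' 50; python3 -m inch '[[0,0,0,0,0],[0,0,0,0,0]]'
```

```text
time: 13.58
position: [488.1, 33.0, -30.0]
orientation: [0.999, 0.029, 0.024, 0.003]
force: [-0.2, -0.0, 0.2]
grip_width: 52.3
time: 14.2
position: [488.4, 33.1, -29.6]
orientation: [0.999, 0.029, 0.024, 0.003]
force: [0.1, -0.9, -1.4]
grip_width: 25.7
time: 14.45
position: [488.4, 33.1, -29.6]
orientation: [0.999, 0.029, 0.024, 0.003]
force: [-0.9, -1.1, -0.8]
grip_width: 25.7
```

```bash
sed -i 's/"F",np.round(s\["force"\],1)/"tz",(M[:2,2]*57.3).round(2),"F",np.round(s["force"],1)/' h.py
python3 -m inch '[[0,0,0,-0.01,0],[0,0,0,-0.03,0],[0,0,0,-0.03,0],[0,0,0,-0.03,0],[0,0,0,0,0]]';python3 -c "
from h import *
go(*rack(-172,-130),60,87.75)"
```

```text
time: 15.08
position: [482.5, 34.0, 75.1]
orientation: [0.999, 0.029, 0.024, 0.003]
force: [0.3, 0.4, -1.6]
grip_width: 25.8
t 15.07 pos [482.5  34.   75.1] yaw 3.37 tilt 2.75 tz [ 2.73 -0.29] F [ 0.3  0.4 -1.6] w 25.8
 shift [ 0.1572 -0.072   0.0219] turn -84.4
```

```bash
python3 -m inch '[[0,0,0,0,-9.4],[0,0,0,0,-9.4],[0,0,0,0,-9.4],[0,0,0,0,-9.4],[0,0,0,0,-9.4]]' >/dev/null;python3 -m inch '[[0,0,0,0,-9.4],[0,0,0,0,-9.4],[0,0,0,0,-9.4],[0,0,0,0,-9.4],[0,0,0,0,0]]';python3 -c "
from h import *
go(*rack(-172,-130),40,87.75)"
```

```text
time: 16.32
position: [476.4, 33.4, 68.4]
orientation: [0.703, 0.711, 0.011, 0.015]
force: [0.5, 1.0, -0.9]
grip_width: 26.0
t 16.32 pos [476.4  33.4  68.4] yaw 90.69 tilt 2.12 tz [ 2.1  -0.31] F [ 0.5  1.  -0.9] w 26.0
 shift [0.0798 0.1596 0.0338] turn 2.9
```

```bash
python3 -m inch '[[0,0.016,0.032,0,2.9],[0,0.016,0.032,0,0],[0,0.016,0.032,0,0],[0,0.016,0.032,0,0],[0,0.01,0.02,0,0]]' >/dev/null;python3 -m inch '[[0,0,0,0,0]]';python3 -c "
from h import *
go(*rack(-172,-130),0,87.75)
p=camera('wrist');save('w6',p);p=camera('scene');save('s6',p)"
```

```text
time: 17.08
position: [629.4, 102.1, 69.2]
orientation: [0.731, 0.682, 0.009, 0.014]
force: [-0.9, -0.0, -1.8]
grip_width: 25.8
t 17.07 pos [629.4 102.1  69.2] yaw 86.02 tilt 1.85 tz [ 1.79 -0.45] F [-0.9 -0.  -1.8] w 25.8
 shift [0.0138 0.0037 0.0693] turn -1.7
```

View pics/w6.png

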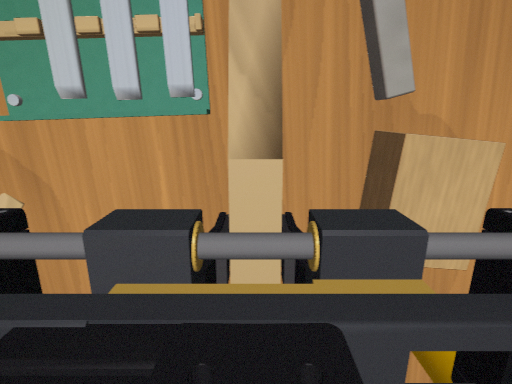

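View pics/s6.png

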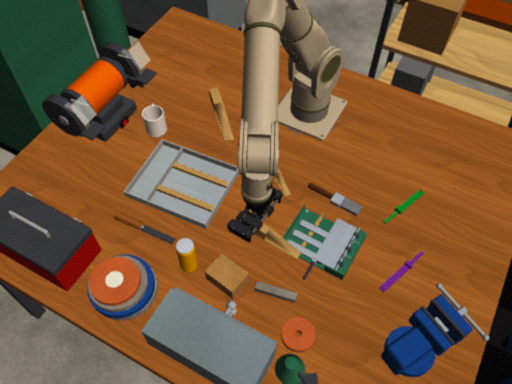

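Run:
```python
from h import *
for n in("top","scene"):
    p=camera(n)
    # predicted pin ends
    for x,y,z in((12,-90,17),(12,-130,17),(12,-154,17),(11,-88,26),(11,88,26)):
        print(n,(x,y,z),np.round(proj(p,[*rack(x,y),z]),1))
    u,v=map(int,proj(p,[*rack(12,-130),17]))
    u0,v0=u-40,v-40
    im=cv2.cvtColor(p["color"],cv2.COLOR_RGB2BGR).copy()
    im=cv2.resize(im[v0:v0+80,u0:u0+80],None,fx=7,fy=7,interpolation=cv2.INTER_NEAREST)
    for x,y,z in((12,-90,17),(12,-154,17)):
        a=proj(p,[*rack(x,y),z]);cv2.circle(im,(int((a[0]-u0+.5)*7),int((a[1]-v0+.5)*7)),3,(0,0,255),-1)
    cv2.imwrite(f"pics/pin_{n}.png",im)
```

```text
top (12, -90, 17) [170.7 156.3]
top (12, -130, 17) [171.4 143.5]
top (12, -154, 17) [171.8 135.9]
top (11, -88, 26) [170.5 156.6]
top (11, 88, 26) [167.5 213.6]
scene (12, -90, 17) [312.7 262.2]
scene (12, -130, 17) [306.8 272.1]
scene (12, -154, 17) [303.2 278.1]
scene (11, -88, 26) [313.  260.3]
scene (11, 88, 26) [337.5 219.5]
```

View pics/pin_top.png

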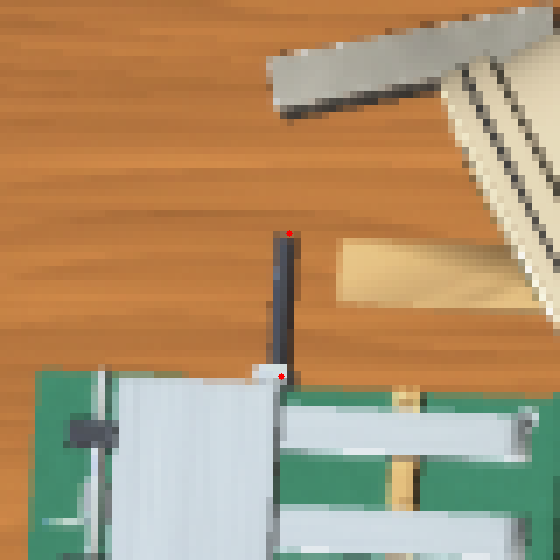

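View pics/pin_scene.png

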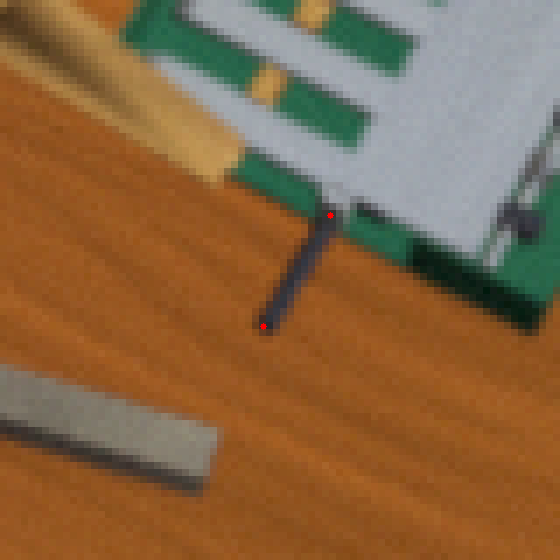

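```bash
python3 -m inch '[[0,-0.006,0.005,0.02,-1.7],[0,-0.006,0.005,0.02,0],[0,0,0,0.02,0],[0,0,0,0.015,0],[0,0,0,0,0]]' >/dev/null;python3 -c "
from h import *
a=rack(-182,-130)+[1.8,0]
go(*a,-28,87.75)"
```

```text
t 17.9 pos [638.7  84.  -11.6] yaw 87.76 tilt 1.77 tz [ 1.65 -0.64] F [ 0.8  0.4 -0.4] w 25.8
 shift [ 0.0211 -0.0025  0.0161] turn 0.0
```

```bash
python3 -m inch '[[0,0.01,-0.0015,0.007,0],[0,0.005,0,0.004,0],[0,0,0,0.003,0],[0,0,0,0,0]]' ;python3 -c "
from h import *
a=rack(-182,-130)+[1.8,0]
go(*a,-28,87.75)
p=camera('scene')
im=cv2.cvtColor(p['color'],cv2.COLOR_RGB2BGR)[190:290,230:340];cv2.imwrite('pics/s7.png',cv2.resize(im,None,fx=6,fy=6,interpolation=cv2.INTER_CUBIC))"
```

```text
time: 18.4
position: [640.0, 101.6, -24.2]
orientation: [0.72, 0.693, 0.008, 0.015]
force: [-0.4, 0.1, 1.1]
grip_width: 25.3
t 18.4 pos [640.  101.6 -24.2] yaw 87.81 tilt 1.97 tz [ 1.89 -0.57] F [-0.4  0.1  1.1] w 25.3
 shift [ 0.0034 -0.0027  0.0037] turn 0.1
```

View pics/s7.png

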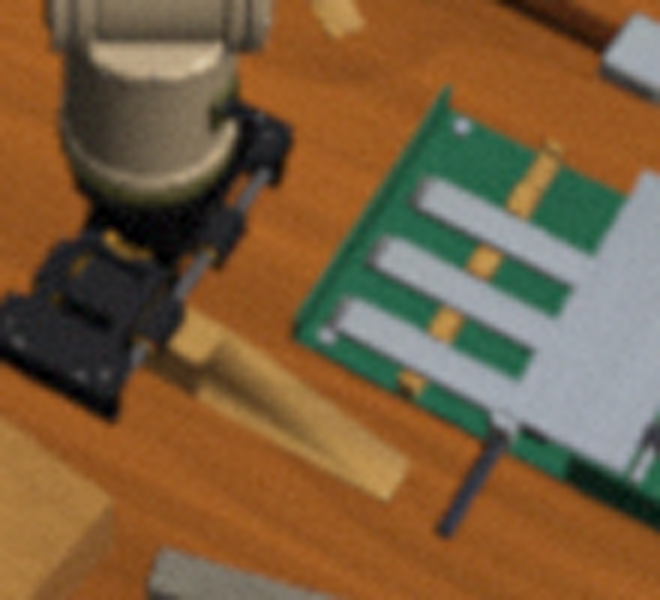

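```bash
python3 -m inch '[[0,0.002,-0.0025,0.003,0],[0,0,0,0.003,0],[0,0,0,0,0]]' ;python3 -c "
from h import *
a=rack(-182,-130)+[1.8,0]
go(*a,-28,87.75)
p=camera('scene')
for z in (5,10): print(xyz(p,295.2,270,z).round(1), rack(-20,-130))
for o in cut_out(p,'wedge'): print(o['box'],o['confidence'])"
```

```text
time: 18.82
position: [638.6, 103.5, -29.3]
orientation: [0.721, 0.693, 0.009, 0.016]
force: [-1.3, -1.5, 5.2]
grip_width: 25.8
t 18.82 pos [638.6 103.5 -29.3] yaw 87.76 tilt 2.08 tz [ 2.01 -0.56] F [-1.3 -1.5  5.2] w 25.8
 shift [ 0.0015 -0.001  -0.0013] turn 0.0
[649.1 262.2   5. ] [642.1145784  266.91164323]
[651.4 262.9  10. ] [642.1145784  266.91164323]
[256.4, 246.1, 295.2, 272.4] 0.79
[205.8, 88.7, 235.9, 141.3] 0.79
[305.2, 219.6, 354.8, 275.7] 0.75
[275.4, 169.9, 291.8, 193.9] 0.45
```

```bash
python3 -m inch '[[0,0.01,-0.001,-0.001,0],[0,0.02,0,0,0],[0,0.02,0,0,0],[0,0,0,0,0]]' ;python3 -c "
from h import *
go(*(rack(-26,-130)+[1.8,0]),-28,87.75)
p=camera('scene')
im=cv2.cvtColor(p['color'],cv2.COLOR_RGB2BGR)[200:290,250:350];cv2.imwrite('pics/s8.png',cv2.resize(im,None,fx=6,fy=6,interpolation=cv2.INTER_CUBIC))"
```

```text
time: 19.42
position: [639.1, 158.5, -29.2]
orientation: [0.72, 0.694, 0.01, 0.015]
force: [-0.9, 1.8, 0.6]
grip_width: 25.7
t 19.43 pos [639.1 158.5 -29.2] yaw 87.83 tilt 2.05 tz [ 2.   -0.47] F [-0.9  1.8  0.6] w 25.7
 shift [ 0.1025  0.0007 -0.0019] turn 0.1
```

View pics/s8.png

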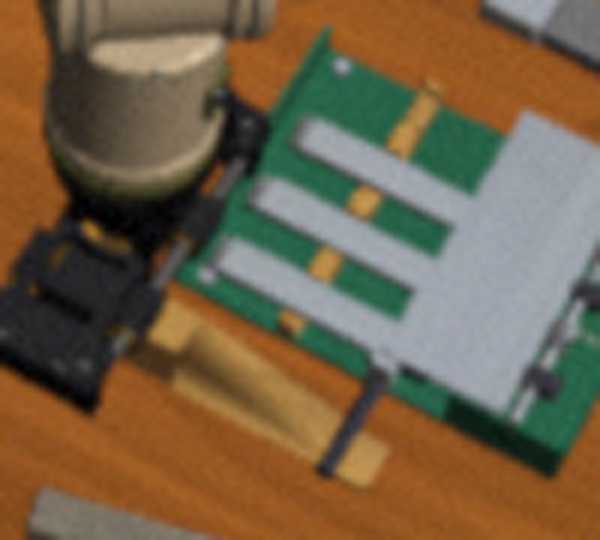

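```bash
python3 -m inch '[[0,0.015,0,0,0],[0,0.02,0,0,0],[0,0.02,0,0,0],[0,0.01,0,0,0],[0,0,0,0,0]]' ;python3 -c "
from h import *
go(*(rack(-26,-130)+[1.8,0]),-28,87.75)"
```

```text
time: 20.1
position: [647.2, 197.0, -29.4]
orientation: [0.727, 0.686, -0.002, 0.027]
force: [-1.0, 4.8, 1.6]
grip_width: 25.6
t 20.1 pos [647.2 197.  -29.4] yaw 86.65 tilt 3.06 tz [ 1.92 -2.37] F [-1.   4.8  1.6] w 25.6
 shift [ 0.0635 -0.0071 -0.0041] turn -1.1
```

```bash
python3 -m inch '[[0,0.018,-0.006,-0.001,-1],[0,0.018,-0.004,0,0],[0,0.015,-0.002,0,0]]' ;python3 -c "
from h import *
go(*(rack(-26,-130)+[1.8,0]),-28,87.75)
p=camera('scene')
im=cv2.cvtColor(p['color'],cv2.COLOR_RGB2BGR)[190:290,250:350];cv2.imwrite('pics/s9.png',cv2.resize(im,None,fx=6,fy=6,interpolation=cv2.INTER_CUBIC))"
```

```text
time: 20.48
position: [644.1, 230.3, -29.6]
orientation: [0.726, 0.687, -0.008, 0.036]
force: [-1.7, -16.5, 13.0]
grip_width: 25.7
t 20.48 pos [644.1 230.3 -29.6] yaw 86.75 tilt 4.24 tz [ 2.13 -3.66] F [ -1.7 -16.5  13. ] w 25.7
 shift [ 0.0304 -0.002  -0.0036] turn -1.0
```

View pics/s9.png

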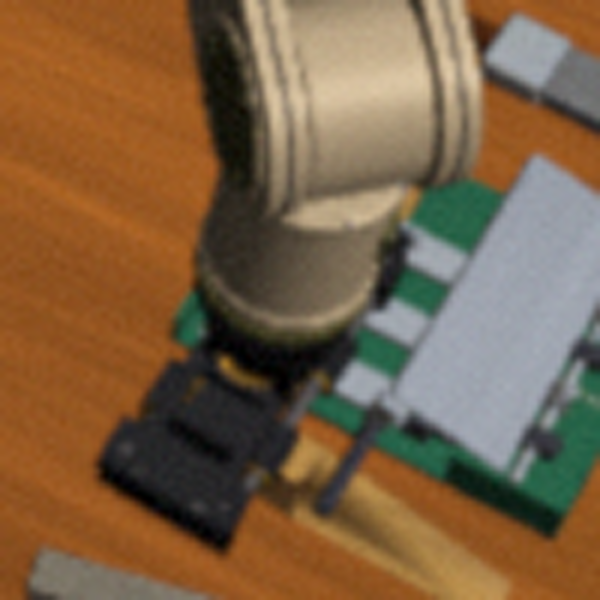

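```bash
python3 -m inch '[[0,0.016,-0.002,-0.001,-1],[0,0.016,0,0,0]]' ;python3 -c "
from h import *
go(*(rack(-26,-130)+[1.8,0]),-28,87.75)
p=camera('scene')
im=cv2.cvtColor(p['color'],cv2.COLOR_RGB2BGR)[190:290,250:350];cv2.imwrite('pics/s10.png',cv2.resize(im,None,fx=6,fy=6,interpolation=cv2.INTER_CUBIC))"
```

```text
time: 20.78
position: [647.1, 253.5, -29.6]
orientation: [0.722, 0.69, -0.012, 0.041]
force: [-3.1, -15.5, 17.9]
grip_width: 25.9
t 20.77 pos [647.1 253.5 -29.6] yaw 87.31 tilt 4.92 tz [ 2.25 -4.37] F [ -3.1 -15.5  17.9] w 25.9
 shift [ 0.0071 -0.0036 -0.0023] turn -0.4
```

View pics/s10.png

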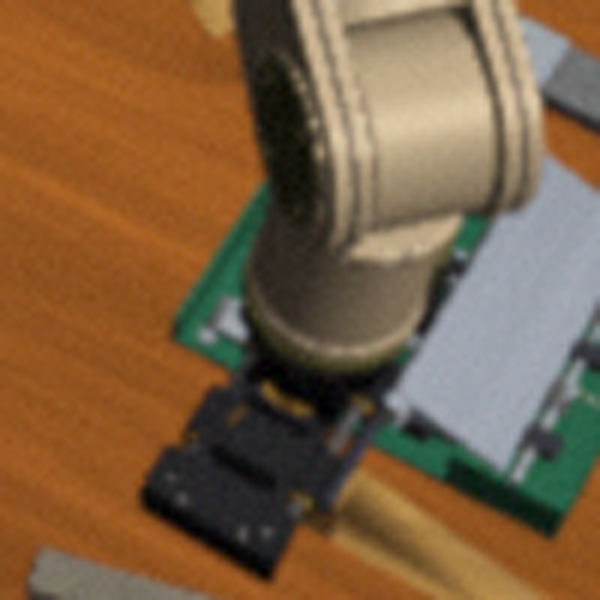

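```bash
python3 -m inch '[[0,0.008,-0.003,0,0],[0,0,0,0,0]]' ;python3 -c "
from h import *
go(*(rack(-26,-130)+[1.8,0]),-28,87.75)"
```

```text
time: 21.08
position: [646.5, 260.7, -29.4]
orientation: [0.723, 0.689, -0.012, 0.043]
force: [-0.8, 5.6, -1.3]
grip_width: 25.4
t 21.07 pos [646.5 260.7 -29.4] yaw 87.15 tilt 5.1 tz [ 2.4  -4.49] F [-0.8  5.6 -1.3] w 25.4
 shift [ 0.     -0.0027 -0.0016] turn -0.6
```

```bash
python3 -m inch '[[0.5,0,0,0,0],[0.5,0,0,0,0],[0.5,0,0,0,0],[0.5,0,0,0,0]]' ;python3 -m inch '[[0.5,-0.02,0,0,0],[0.5,-0.03,0,0,0],[0.5,-0.03,0,0,0],[0.5,-0.02,0,0,0],[0.5,0,0,0,0]]' ;python3 -c "
from h import *
go(*(rack(-26,-130)+[1.8,0]),-28,87.75)
p=camera('scene')
im=cv2.cvtColor(p['color'],cv2.COLOR_RGB2BGR)[190:290,250:350];cv2.imwrite('pics/s11.png',cv2.resize(im,None,fx=6,fy=6,interpolation=cv2.INTER_CUBIC))"
```

```text
time: 21.58
position: [645.8, 259.7, -30.6]
orientation: [0.723, 0.689, -0.013, 0.043]
force: [-0.3, -0.9, 0.8]
grip_width: 42.9
time: 22.2
position: [640.7, 151.4, -22.7]
orientation: [0.724, 0.688, -0.014, 0.044]
force: [-0.1, -0.1, 0.6]
grip_width: 43.5
t 22.2 pos [640.7 151.4 -22.7] yaw 87.02 tilt 5.24 tz [ 2.29 -4.7 ] F [-0.1 -0.1  0.6] w 43.5
 shift [ 0.1096 -0.0025 -0.0035] turn -0.7
```

View pics/s11.png

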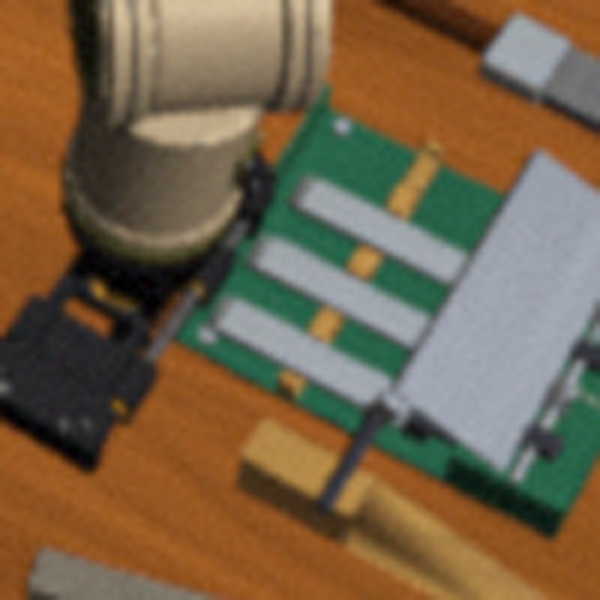

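```bash
python3 -m inch '[[0.5,0,0,-0.02,0],[0.5,0,0,-0.02,0]]' >/dev/null
python3 - <<'E'
from h import *
p=camera("top");save("t7",p)
K=np.array(p["intrinsics"])
o=cut_out(p,"tray")
m=o[0]["pixels"].astype(np.uint8)
cs,_=cv2.findContours(m,cv2.RETR_EXTERNAL,cv2.CHAIN_APPROX_NONE);c=max(cs,key=cv2.contourArea)
rect=cv2.minAreaRect(c);b=cv2.boxPoints(rect);print(o[0]["confidence"],rect)
W=np.array([xyz(p,u,v,30)[:2] for u,v in b]);print(W.round(1),W.mean(0).round(1))
im=cv2.cvtColor(p["color"],cv2.COLOR_RGB2BGR)[120:240,280:420]
cv2.imwrite("pics/tray.png",cv2.resize(im,None,fx=5,fy=5,interpolation=cv2.INTER_CUBIC))
E
```

```text
0.79 ((344.6752014160156, 177.5603485107422), (86.69505310058594, 106.39847564697266), 85.8150863647461)
[[ 658.3  -64.3]
 [ 682.8 -390. ]
 [ 417.6 -405.7]
 [ 392.9  -83.3]] [ 537.9 -235.8]
```

View pics/tray.png

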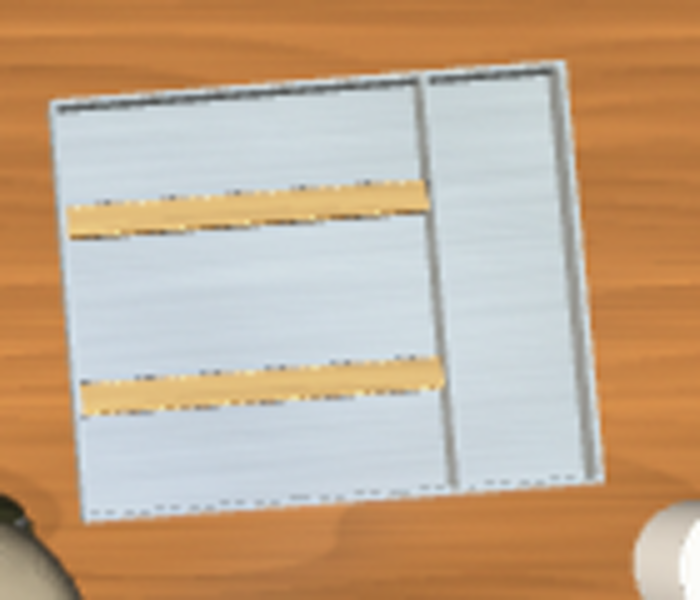

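View pics/t7.png

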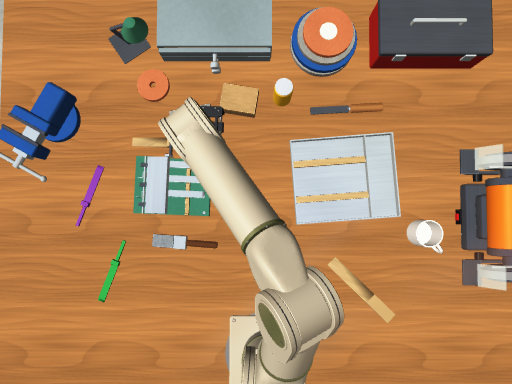

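Run:
```python
from h import *
p=camera("top")
C=np.array([xyz(p,u/5+280-.4,v/5+120-.4,30)[:2] for u,v in((50,102),(565,62),(604,480),(85,521))])
print(C.round(1),C.mean(0).round(1)); 
for i in range(4):
    d=C[(i+1)%4]-C[i];print(np.linalg.norm(d).round(1),np.degrees(np.arctan2(d[1],d[0])).round(2))
# battens
for uv,z in(((69,222),18),((428,197),18),((82,398),18),((444,373),18)): print(xyz(p,uv[0]/5+279.6,uv[1]/5+119.6,z).round(1))
go(560,150,0,87.75)
```

```text
[[ 652.8  -67.8]
 [ 678.  -383.9]
 [ 421.6 -404.3]
 [ 395.6  -88.9]] [ 537.  -236.2]
317.1 -85.44
257.2 -175.46
316.5 94.71
258.0 4.69
[580.  -80.3  18. ]
[ 595.9 -301.9   18. ]
[471.  -88.1  18. ]
[ 487.1 -310.7   18. ]
t 22.65 pos [638.5 158.9  18.7] yaw 87.25 tilt 5.13 tz [ 2.32 -4.56] F [-0.4 -0.8 -0. ] w 43.2
 shift [-0.0112 -0.0788  0.0162] turn -0.5
```

```bash
python3 -m inch '[[0,-0.045,-0.02,0,0],[0,-0.045,-0.02,0,0],[0,-0.045,-0.02,0,0],[0,-0.03,-0.02,0,0],[0,0,0,0,0]]' >/dev/null; python3 -c "
from h import *
go(550,-50,-22,87.75)"
```

```text
t 23.27 pos [547.2  -4.7  26.6] yaw 87.41 tilt 5.06 tz [ 2.23 -4.53] F [1.2 0.4 0.4] w 3.6
 shift [-0.0412  0.0026  0.0521] turn -0.3
```

```bash
python3 -m inch '[[0,-0.01,0,0.016,0],[0,-0.01,0,0.016,0],[0,-0.01,0,0.014,0],[0,0,0,0,0]]' >/dev/null; python3 -c "
from h import *
go(550,-50,-22,87.75)"; python3 -m inch '[[0,-0.02,0,0,0],[0,-0.02,0,0,0],[0,-0.02,0,0,0]]'; python3 -c "
from h import *
go(550,-50,-22,87.75)"
```

```text
t 23.77 pos [548.  -38.  -21.5] yaw 87.59 tilt 4.94 tz [ 2.16 -4.43] F [-0.8 -0.5  0.3] w 0.5
 shift [-0.0118  0.0024  0.0015] turn -0.2
time: 24.15
position: [547.0, -69.0, -19.0]
orientation: [0.714, 0.7, -0.001, 0.03]
force: [-1.5, 80.3, -8.5]
grip_width: 0.6
t 24.15 pos [547. -69. -19.] yaw 88.8 tilt 3.43 tz [ 2.31 -2.54] F [-1.5 80.3 -8.5] w 0.6
 shift [0.0192 0.0026 0.0023] turn 1.0
```

```bash
python3 -m inch '[[0,-0.005,0,0,0],[0,-0.006,0,0,0]]'; python3 -c "
from h import *
go(550,-50,-22,87.75)"; python3 -m inch '[[0,-0.006,0,0,0],[0,-0.006,0,0,0]]'; python3 -c "
from h import *
go(550,-50,-22,87.75)"
```

```text
time: 24.4
position: [547.0, -66.8, -19.1]
orientation: [0.709, 0.704, 0.003, 0.025]
force: [-1.5, 10.2, 1.6]
grip_width: 0.8
t 24.4 pos [547.  -66.8 -19.1] yaw 89.54 tilt 2.94 tz [ 2.32 -1.81] F [-1.5 10.2  1.6] w 0.8
 shift [0.0169 0.0027 0.0024] turn 1.8
time: 24.65
position: [546.9, -66.6, -19.0]
orientation: [0.706, 0.708, 0.007, 0.021]
force: [-2.2, 16.3, 1.2]
grip_width: 0.4
t 24.65 pos [546.9 -66.6 -19. ] yaw 90.13 tilt 2.53 tz [ 2.28 -1.1 ] F [-2.2 16.3  1.2] w 0.4
 shift [0.0166 0.003  0.0028] turn 2.4
```

```bash
python3 -m inch '[[0,-0.006,0,0,1],[0,-0.006,0,0,1],[0,-0.006,0,0,0.4]]'; python3 -c "
from h import *
go(550,-50,-22,87.75)"; python3 -m inch '[[0,0.015,0,-0.02,0],[0,0,0,-0.03,0],[0,0,0.03,-0.01,0],[0,-0.02,0.03,0,0],[0,-0.03,0,0,0]]'; python3 -c "
from h import *
go(620,-120,-20,90)"
```

```text
time: 25.02
position: [547.2, -65.6, -18.8]
orientation: [0.716, 0.698, 0.014, 0.014]
force: [-1.8, 15.9, 0.9]
grip_width: 0.5
t 25.02 pos [547.2 -65.6 -18.8] yaw 88.57 tilt 2.27 tz [ 2.27 -0.02] F [-1.8 15.9  0.9] w 0.5
 shift [0.0157 0.0023 0.0033] turn 0.8
time: 25.65
position: [608.7, -94.4, 51.6]
orientation: [0.712, 0.701, 0.017, 0.016]
force: [0.3, -2.2, -0.0]
grip_width: 0.5
t 25.65 pos [608.7 -94.4  51.6] yaw 89.12 tilt 2.63 tz [2.63 0.06] F [ 0.3 -2.2 -0. ] w 0.5
 shift [-0.0255  0.0084  0.072 ] turn -0.9
```

```bash
python3 -m inch '[[0,-0.025,0.005,0,0],[0,0,0,0.02,0],[0,0,0,0.02,0],[0,0,0,0.02,0],[0,0,0,0.01,0]]'; python3 -m inch '[[0,0,0.01,0,0],[0,0,0.005,0,0]]'; python3 -c "
from h import *
go(640,-120,-20,90)"
```

```text
time: 26.28
position: [618.5, -117.6, -19.3]
orientation: [0.712, 0.702, 0.018, 0.017]
force: [-0.1, 0.0, 0.8]
grip_width: 0.5
time: 26.52
position: [634.0, -116.8, -19.2]
orientation: [0.711, 0.702, 0.017, 0.016]
force: [-0.9, 0.1, 0.6]
grip_width: 0.3
t 26.52 pos [ 634.  -116.8  -19.2] yaw 89.26 tilt 2.74 tz [2.74 0.08] F [-0.9  0.1  0.6] w 0.3
 shift [-0.0031  0.006   0.0011] turn -0.7
```

```bash
python3 -m inch '[[0,0,0.006,0,0],[0,0,0.006,0,0],[0,0,0.006,0,0],[0,0,0.006,0,0],[0,0,0.006,0,0]]'; python3 -c "
from h import *
go(640,-120,-20,90)"; python3 -m inch '[[0,0,0.006,0,0],[0,0,0.006,0,0],[0,0,0.006,0,0]]'; python3 -c "
from h import *
go(640,-120,-20,90)"
```

```text
time: 27.15
position: [645.3, -118.5, -20.4]
orientation: [0.712, 0.702, 0.001, 0.002]
force: [-29.4, 1.3, 17.7]
grip_width: 0.3
t 27.15 pos [ 645.3 -118.5  -20.4] yaw 89.22 tilt 0.31 tz [ 0.28 -0.12] F [-29.4   1.3  17.7] w 0.3
 shift [-0.0016 -0.0053 -0.0004] turn -0.8
time: 27.52
position: [643.4, -119.9, -22.5]
orientation: [0.712, 0.702, -0.015, -0.011]
force: [-32.6, 2.1, 20.7]
grip_width: 0.4
t 27.52 pos [ 643.4 -119.9  -22.5] yaw 89.2 tilt 2.2 tz [-2.18 -0.31] F [-32.6   2.1  20.7] w 0.4
 shift [-0.0002 -0.0035 -0.0024] turn -0.8
```

```bash
python3 -m inch '[[0,0,-0.01,-0.02,0],[0,0,-0.01,-0.03,0],[0,0,-0.01,-0.03,0],[0.36,0.04,-0.01,-0.01,1],[0.36,0.05,-0.01,0,0]]'>/dev/null; python3 -m inch '[[0.36,0.05,0,0,0],[0.36,0.05,0,0,0],[0.36,0.05,0,0,0],[0.36,0.04,0,0,0],[0.36,0,0,0,0]]'; python3 -c "
from h import *
go(*rack(-72,-69),0,87.75)"
```

```text
time: 28.78
position: [608.3, 168.7, 74.5]
orientation: [0.72, 0.694, -0.013, -0.009]
force: [0.5, 0.8, -0.8]
grip_width: 31.3
t 28.77 pos [608.3 168.7  74.5] yaw 87.9 tilt 1.88 tz [-1.86 -0.29] F [ 0.5  0.8 -0.8] w 31.3
 shift [ 0.048  -0.0285  0.0752] turn 0.2
```

```bash
cat >> h.py <<'E'
D=38.
def gt(x,y,z,yaw=None,k=10):
    """real tip target; k = mm above tip used for xy"""
    s,p,yw,t,M=pose(); tip=p-M[:,2]*D; g=p-M[:,2]*(D+k)
    d=np.array([x-g[0],y-g[1],0]); d[2]=z-tip[2]; d=M.T@d/1000
    print("t",round(s["time"],2),"grip xy",g[:2].round(1),"tipz",tip[2].round(1),"yaw",round(yw,2),"tz",(M[:2,2]*57.3).round(2),"F",np.round(s["force"],1),"w",round(s["grip_width"],1))
    print(" shift",d.round(4),"turn",None if yaw is None else round((yw-yaw+180)%360-180,1))
E
python3 -m inch '[[0.36,0.023,-0.014,0.02,0],[0.36,0.023,-0.014,0.02,0],[0.36,0,0,0.0,0]]'>/dev/null; python3 -c "
from h import *
gt(*rack(-72,-69),10,87.75)
p=camera('wrist');save('w12',p)"
```

```text
t 29.15 grip xy [583.7 214.7] tipz 73.1 yaw 87.75 tz [-1.72 -0.34] F [ 1.6 -1.4 -0.5] w 31.2
 shift [ 0.0029 -0.0028  0.0632] turn -0.0
```

View pics/w12.png

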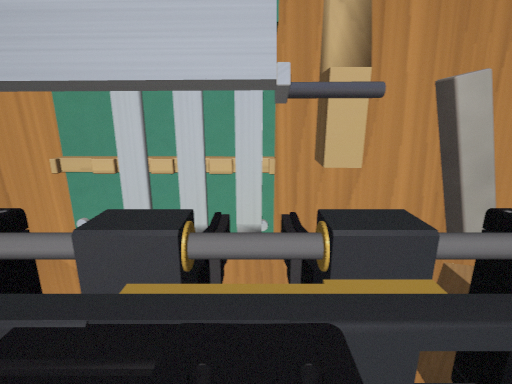

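Run:
```python
from h import *
p=camera("wrist")
im=p["color"].astype(int)
for v in(110,130,190,200):
    row=im[v];sat=row.max(1)-row.min(1)
    w=(sat<40)&(row.sum(1)>300)
    # runs
    runs=[];s=None
    for u in range(40,300):
        if w[u] and s is None:s=u
        if not w[u] and s is not None:
            if u-s>12: runs.append((s,u-1))
            s=None
    print(v,[(a,b,xyz(p,(a+b)/2,v,22)[:2].round(1).tolist()) for a,b in runs])
print(rack(-43,-69),rack(-43,-23),rack(-43,23))
```

```text
110 [(110, 139, [490.3, 287.8]), (171, 200, [535.4, 285.9]), (232, 260, [579.6, 284.1])]
130 [(112, 141, [489.6, 273.4]), (173, 201, [535.0, 271.6]), (232, 260, [578.9, 269.9])]
190 [(119, 147, [487.4, 227.1]), (177, 203, [532.7, 225.6]), (234, 259, [577.0, 224.1])]
200 [(121, 147, [487.0, 218.9]), (178, 204, [532.6, 217.4]), (234, 259, [576.6, 215.9])]
[580.25863142 246.32422415] [534.29409576 248.13017568] [488.32956009 249.9361272 ]
```

```bash
python3 -m inch '[[0.36,0.002,-0.006,0.015,0],[0.36,0,0,0.015,0],[0.36,0,0,0.005,0],[0.36,0,0,0.0,0]]'>/dev/null; python3 -c "
from h import *
gt(577.5,217.3,10,87.5)"
```

```text
t 29.75 grip xy [580.9 211.2] tipz 37.9 yaw 87.27 tz [-1.47 -0.41] F [ 0.6  0.5 -0.4] w 31.2
 shift [ 0.0062 -0.0029  0.028 ] turn -0.2
```

```bash
python3 -m inch '[[0.36,0.006,-0.003,0.0,0],[0.36,0,0,0,0]]'>/dev/null; python3 -c "
from h import *
gt(577.5,217.3,10,87.5)"; python3 -m inch '[[0.36,0.0,0,0.01,0],[0.36,0,0,0.006,0],[0.36,0,0,0.006,0],[0.36,0,0,0.003,0],[0.36,0,0,0,0]]'; python3 -c "
from h import *
gt(577.5,217.3,10,87.5)"
```

```text
t 30.0 grip xy [578.3 218.1] tipz 38.5 yaw 87.27 tz [-1.44 -0.38] F [ 0.5 -0.8 -0.6] w 31.4
 shift [-0.0006 -0.      0.0285] turn -0.2
time: 30.62
position: [576.4, 217.5, -26.4]
orientation: [0.724, 0.69, -0.011, -0.006]
force: [0.2, 0.1, 0.8]
grip_width: 31.4
t 30.62 grip xy [577.6 217.8] tipz 11.6 yaw 87.28 tz [-1.44 -0.4 ] F [0.2 0.1 0.8] w 31.4
 shift [-0.0005 -0.      0.0016] turn -0.2
```

Good; close firmly.

```bash
python3 -m inch '[[0,0,0,0.0015,0],[0,0,0,0,0],[0,0,0,0,0],[0,0,0,0,0]]' 60; python3 -c "
from h import *
gt(577.5,217.3,10,87.5)"
```

```text
time: 31.12
position: [576.4, 217.5, -27.7]
orientation: [0.724, 0.69, -0.011, -0.006]
force: [0.8, 0.2, -0.1]
grip_width: 18.8
t 31.12 grip xy [577.6 217.9] tipz 10.3 yaw 87.28 tz [-1.43 -0.39] F [ 0.8  0.2 -0.1] w 18.8
 shift [-0.0006 -0.0001  0.0003] turn -0.2
```

```bash
python3 -m inch '[[0,0,0,0,0],[0,0,0,-0.006,0],[0,0,0,-0.007,0],[0,0,0,-0.007,0],[0,0,0,0,0]]'; python3 -c "
from h import *
gt(577.5,217.3,30,87.5);p=camera('wrist');save('w13',p)"
```

```text
time: 31.75
position: [576.3, 217.3, -6.7]
orientation: [0.724, 0.69, -0.012, -0.006]
force: [-0.6, 1.0, -4.2]
grip_width: 18.9
t 31.75 grip xy [577.5 217.7] tipz 31.3 yaw 87.3 tz [-1.5  -0.44] F [-0.6  1.  -4.2] w 18.9
 shift [-0.0003  0.      0.0013] turn -0.2
```

View pics/w13.png

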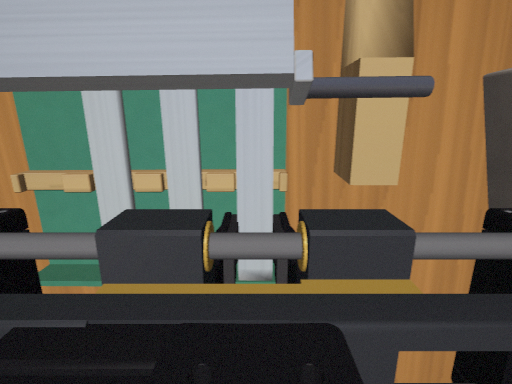

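```bash
python3 -m inch '[[0,-0.01,0,-0.002,0],[0,-0.02,0,-0.002,0],[0,-0.03,0,-0.001,0],[0,-0.03,0,-0.001,0],[0,0,0,0,0]]'; python3 -c "
from h import *
gt(577.5-8.6,217.3-215,40,87.5);p=camera('wrist');save('w14',p)"
```

```text
time: 32.42
position: [572.1, 118.2, -0.1]
orientation: [0.725, 0.689, -0.013, -0.005]
force: [0.4, -0.3, -2.2]
grip_width: 19.2
t 32.42 grip xy [573.4 118.7] tipz 37.9 yaw 87.1 tz [-1.51 -0.58] F [ 0.4 -0.3 -2.2] w 19.2
 shift [-0.1165  0.0014 -0.0008] turn -0.4
```

View pics/w14.png

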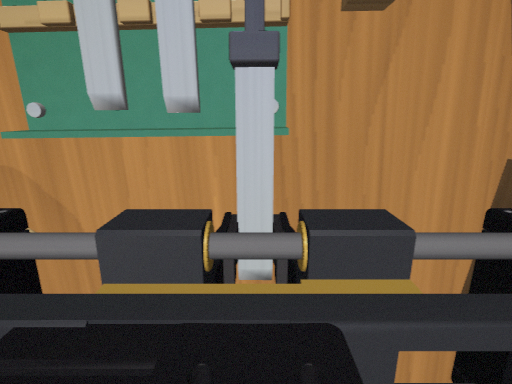

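```bash
cat >> h.py <<'E'
TO=np.array([537.,-236.2]);TY=np.radians(4.6)
def tray(x,y): return TO+x*np.array([np.cos(TY),np.sin(TY)])+y*np.array([-np.sin(TY),np.cos(TY)])
E
python3 -m inch '[[0,-0.03,0,-0.006,0],[0,-0.03,0,-0.01,0],[0,-0.03,0,-0.015,0],[0,-0.03,0,-0.02,0],[0,-0.03,0,-0.02,0]]'>/dev/null; python3 -m inch '[[0,-0.03,0,0,0],[0,-0.03,0,0,0],[0,0,0,0,8],[0,0,0,0,8],[0,0,0,0,8]]'; python3 -c "
from h import *
gt(*tray(-84,108),110,4.6)"
```

```text
time: 33.72
position: [564.5, -92.9, 77.6]
orientation: [0.853, 0.521, -0.01, -0.003]
force: [0.4, 0.4, -1.5]
grip_width: 18.9
t 33.73 grip xy [565.5 -92.6] tipz 115.6 yaw 62.86 tz [-1.18 -0.36] F [ 0.4  0.4 -1.5] w 18.9
 shift [-0.093  -0.088   0.0083] turn 58.3
```

```bash
python3 -m inch '[[0,-0.015,-0.015,0,9.7],[0,-0.015,-0.015,0,9.7],[0,-0.015,-0.01,0,9.7],[0,-0.015,0,0,9.7],[0,-0.015,0,0,9.7]]'>/dev/null; python3 -m inch '[[0,0,0,0,9.7],[0,0,0,0,0]]'; python3 -c "
from h import *
gt(*tray(-84,108),60,4.6);p=camera('wrist');save('w15',p)"
```

```text
time: 34.6
position: [477.1, -116.2, 80.6]
orientation: [1.0, 0.027, -0.009, 0.002]
force: [-0.4, 0.6, -2.7]
grip_width: 19.2
t 34.6 grip xy [ 478.  -115.9] tipz 118.6 yaw 3.14 tz [-1.   -0.26] F [-0.4  0.6 -2.7] w 19.2
 shift [-0.0333  0.0173  0.0592] turn -1.5
```

View pics/w15.png

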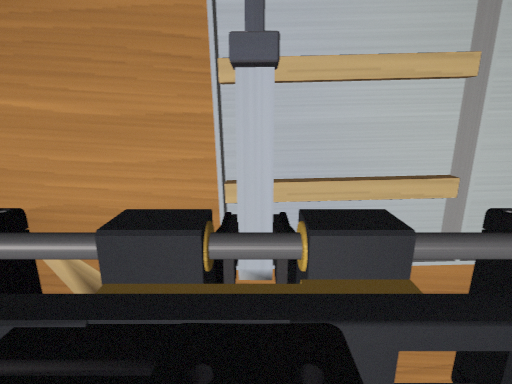

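```bash
python3 -m inch '[[0,-0.016,0.009,0.015,-1.5],[0,-0.015,0.007,0.02,0],[0,0,0,0.015,0],[0,0,0,0.01,0],[0,0,0,0,0]]'>/dev/null; python3 -c "
from h import *
gt(*tray(-84,108),17,4.6)"
```

```text
t 35.27 grip xy [ 449.1 -132.6] tipz 57.9 yaw 5.9 tz [-0.85 -0.21] F [-0.   1.  -2.1] w 19.0
 shift [-0.0041  0.0021  0.041 ] turn 1.3
```

```bash
python3 -m inch '[[0,-0.005,0.002,0.012,1.3],[0,-0.001,0,0.012,0],[0,0,0,0.008,0],[0,0,0,0,0]]'>/dev/null; python3 -c "
from h import *
gt(*tray(-84,108),17,4.6)
p=camera('scene')
im=cv2.cvtColor(p['color'],cv2.COLOR_RGB2BGR)[130:230,120:250];cv2.imwrite('pics/s16.png',cv2.resize(im,None,fx=6,fy=6,interpolation=cv2.INTER_CUBIC))"
```

```text
t 35.77 grip xy [ 443.5 -135.1] tipz 24.3 yaw 4.6 tz [-0.79 -0.21] F [-0.   0.3 -1.7] w 19.0
 shift [0.0012 0.0003 0.0073] turn -0.0
```

View pics/s16.png

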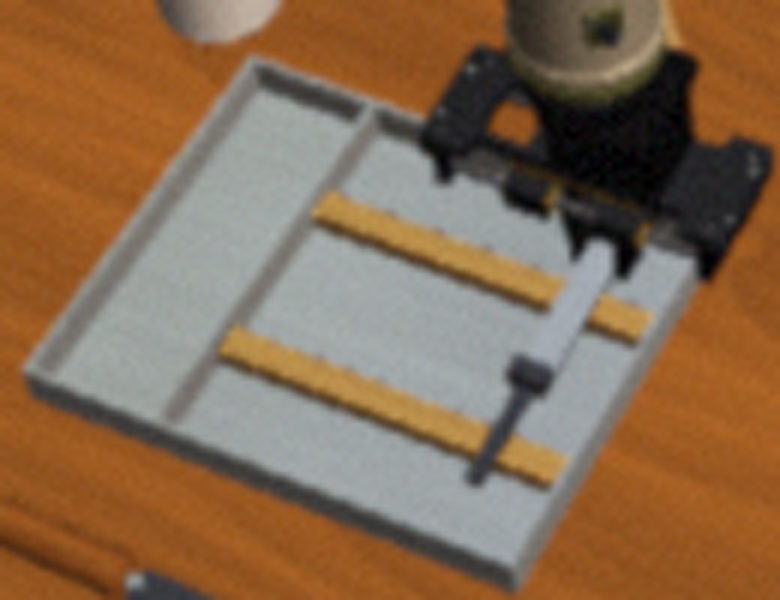

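```bash
python3 -m inch '[[0,0.001,0,0.004,0],[0,0,0,0.004,0],[0,0,0,0,0]]'; python3 -m inch '[[0.36,0,0,0,0],[0.36,0,0,0,0],[0.36,0,0,0,0]]'; python3 -c "
from h import *
gt(*tray(-84,108),17,4.6)"
```

```text
time: 36.2
position: [445.2, -135.5, -20.9]
orientation: [0.999, 0.04, -0.006, 0.002]
force: [-1.6, -0.1, 1.4]
grip_width: 19.0
time: 36.58
position: [445.9, -135.6, -20.4]
orientation: [0.999, 0.04, -0.005, 0.002]
force: [-0.4, -0.4, 0.1]
grip_width: 30.8
t 36.58 grip xy [ 446.3 -135.4] tipz 17.6 yaw 4.6 tz [-0.57 -0.27] F [-0.4 -0.4  0.1] w 30.8
 shift [-0.0017 -0.0002  0.0006] turn 0.0
```

```bash
python3 -m inch '[[0.36,0,0,-0.01,0],[0.36,0,0,-0.02,0],[0.36,0,0,-0.03,0],[0.36,0,0,-0.03,0],[0.36,0,0,0,0]]'; python3 -c "
from h import *
p=camera('wrist');save('w17',p);p=camera('top');
im=cv2.cvtColor(p['color'],cv2.COLOR_RGB2BGR)[120:240,280:420]
cv2.imwrite('pics/t17.png',cv2.resize(im,None,fx=5,fy=5,interpolation=cv2.INTER_CUBIC))
gt(532.9,217.3,70,87.5)"
```

```text
time: 37.2
position: [447.3, -134.9, 75.1]
orientation: [0.999, 0.04, -0.004, 0.002]
force: [0.2, -0.5, -0.3]
grip_width: 31.5
t 37.3 grip xy [ 446.3 -134.4] tipz 110.7 yaw 4.63 tz [-0.68 -0.21] F [-0.6 -0.2 -0.4] w 31.6
 shift [ 0.1152 -0.3437  0.0384] turn -82.9
```

View pics/w17.png

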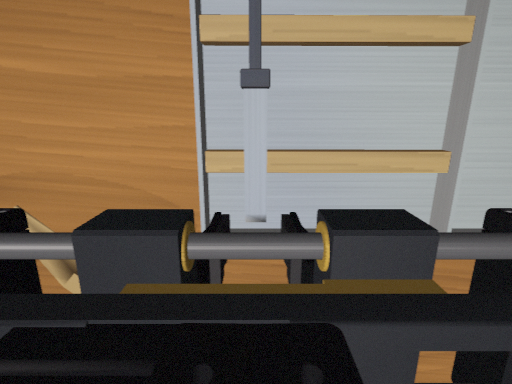

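View pics/t17.png

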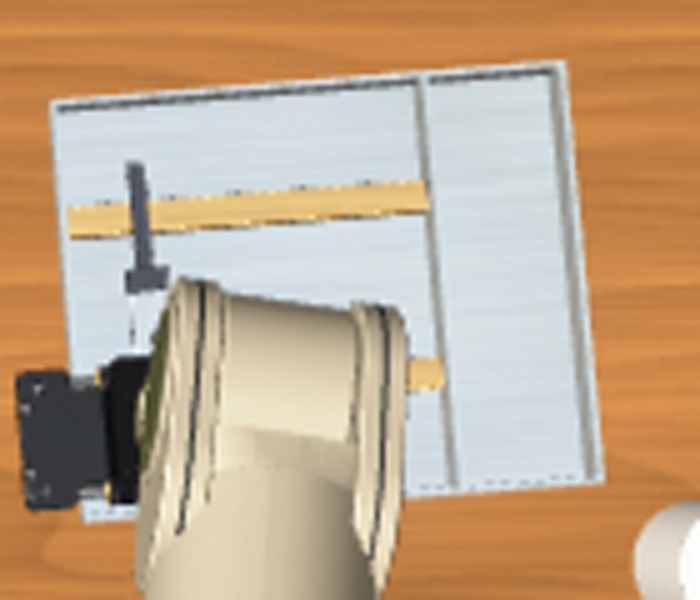

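```bash
python3 -m inch '[[0.36,0,-0.04,0,-10.4],[0.36,0,-0.04,0,-10.4],[0.36,0.01,-0.03,0,-10.4],[0.36,0.02,-0.02,0,-10.4],[0.36,0.03,0,0,-10.4]]' >/dev/null; python3 -m inch '[[0.36,0.03,0,0,-10.4],[0.36,0.03,0,0,-10.4],[0.36,0.03,0,0,-10],[0.36,0,0,0,0]]'; python3 -c "
from h import *
gt(532.9,217.3,70,87.5)"
```

```text
time: 38.42
position: [478.6, 115.3, 62.6]
orientation: [0.707, 0.707, -0.01, -0.009]
force: [-0.1, 0.1, 0.4]
grip_width: 31.8
t 38.42 grip xy [479.8 115.4] tipz 100.6 yaw 89.98 tz [-1.51 -0.09] F [-0.1  0.1  0.4] w 31.8
 shift [0.102  0.0538 0.029 ] turn 2.5
```

```bash
python3 -m inch '[[0.36,0.032,0.018,0.01,2.5],[0.36,0.032,0.018,0.01,0],[0.36,0.025,0.01,0.01,0],[0.36,0.0,0,0.0,0]]' >/dev/null; python3 -c "
from h import *
gt(532.9,217.3,45,87.5);p=camera('wrist');save('w18',p)"
```

```text
t 38.92 grip xy [527.6 199.9] tipz 64.3 yaw 86.64 tz [-1.84 -0.32] F [-0.2 -1.1 -0.1] w 31.2
 shift [0.0179 0.0048 0.019 ] turn -0.9
```

View pics/w18.png

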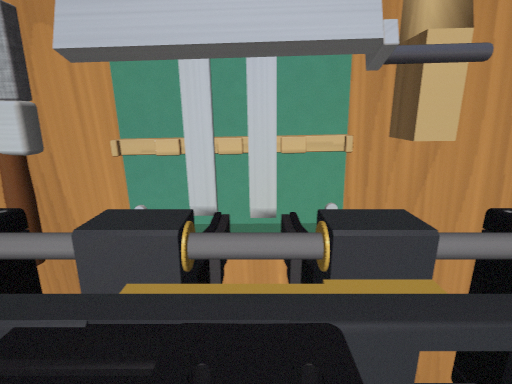

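```bash
cat >> h.py <<'E'
def blades(p,rows,z=22,u0=40,u1=380):
    im=p["color"].astype(int)
    for v in rows:
        row=im[v];sat=row.max(1)-row.min(1);w=(sat<40)&(row.sum(1)>300);runs=[];s=None
        for u in range(u0,u1):
            if w[u] and s is None:s=u
            if not w[u] and s is not None:
                if u-s>12: runs.append((s,u-1))
                s=None
        print(v,[(a,b,xyz(p,(a+b)/2,v,z)[:2].round(1).tolist()) for a,b in runs])
E
python3 -m inch '[[0.36,0.016,0.005,0.01,-0.9],[0.36,0.0,0.0,0.01,0],[0.36,0.0,0,0.0,0]]' >/dev/null; python3 -c "
from h import *
p=camera('wrist');blades(p,(110,130,185,195))
gt(532.6,217.3,10,87.5)"
```

```text
110 [(165, 199, [489.9, 283.6]), (238, 270, [534.7, 281.4])]
130 [(167, 200, [489.5, 271.4]), (238, 270, [534.1, 269.4])]
185 [(171, 202, [487.5, 235.6]), (240, 270, [533.1, 233.8])]
195 [(172, 203, [487.4, 228.6]), (240, 270, [532.7, 226.9])]
t 39.4 grip xy [533.5 212. ] tipz 43.3 yaw 87.3 tz [-1.8  -0.47] F [-0.3  0.5 -0.6] w 31.7
 shift [ 0.0056 -0.0001  0.0333] turn -0.2
```

```bash
python3 -m inch '[[0.36,0.0055,0,0.0,0],[0.36,0,0,0,0]]' >/dev/null; python3 -c "
from h import *
gt(532.3,217.3,10,87.5)";  python3 -m inch '[[0.36,0,0,0.012,0],[0.36,0,0,0.008,0],[0.36,0,0,0.006,0],[0.36,0,0,0.004,0],[0.36,0,0,0,0]]'; python3 -c "
from h import *
gt(532.3,217.3,10,87.5)"
```

```text
t 39.65 grip xy [534.  217.5] tipz 43.9 yaw 87.26 tz [-1.75 -0.46] F [0.6 0.3 1. ] w 31.3
 shift [ 0.     -0.0007  0.034 ] turn -0.2
time: 40.28
position: [531.3, 216.4, -26.6]
orientation: [0.724, 0.69, -0.014, -0.008]
force: [-0.7, -0.2, -0.2]
grip_width: 31.4
t 40.27 grip xy [532.8 216.8] tipz 11.4 yaw 87.25 tz [-1.78 -0.49] F [-0.7 -0.2 -0.2] w 31.4
 shift [ 0.0005 -0.0005  0.0014] turn -0.2
```

```bash
python3 -m inch '[[0,0,-0.0005,0.001,0],[0,0,0,0,0],[0,0,0,0,0],[0,0,0,0,0],[0,0,0,0,0]]' 60; python3 -m inch '[[0,0,0,-0.006,0],[0,0,0,-0.007,0],[0,0,0,-0.008,0],[0,0,0,0,0]]'; python3 -c "
from h import *
gt(532.3,217.3,10,87.5)"
```

```text
time: 40.9
position: [530.9, 216.6, -27.2]
orientation: [0.724, 0.69, -0.014, -0.008]
force: [-0.9, -0.1, -1.5]
grip_width: 19.0
time: 41.4
position: [531.0, 216.3, -5.0]
orientation: [0.724, 0.69, -0.015, -0.008]
force: [0.7, 1.5, -3.6]
grip_width: 19.1
t 41.4 grip xy [532.5 216.8] tipz 32.9 yaw 87.27 tz [-1.82 -0.53] F [ 0.7  1.5 -3.6] w 19.1
 shift [0.0008 0.0005 0.0229] turn -0.2
```

```bash
python3 -m inch '[[0,-0.01,0,-0.001,0],[0,-0.02,0,-0.001,0],[0,-0.03,0,-0.001,0],[0,-0.03,0,-0.001,0],[0,0,0,0,0]]'; python3 -c "
from h import *
gt(532.3,0,40,87.5);p=camera('wrist');save('w19',p)"
```

```text
time: 42.02
position: [526.6, 117.5, -0.2]
orientation: [0.725, 0.689, -0.015, -0.007]
force: [0.0, -0.8, -1.9]
grip_width: 18.8
t 42.02 grip xy [528.1 118.1] tipz 37.8 yaw 87.08 tz [-1.82 -0.65] F [ 0.  -0.8 -1.9] w 18.8
 shift [-0.1177  0.0101 -0.001 ] turn -0.4
```

View pics/w19.png

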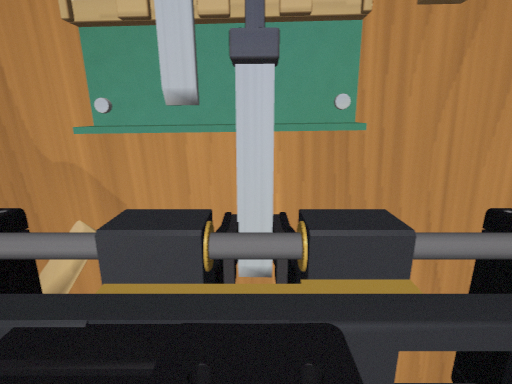

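```bash
python3 -m inch '[[0,-0.03,0,-0.006,0],[0,-0.03,0,-0.01,0],[0,-0.03,0,-0.015,0],[0,-0.03,0,-0.02,0],[0,-0.03,0,-0.02,0]]'>/dev/null; python3 -m inch '[[0,-0.035,0,0,0],[0,-0.035,0,0,0],[0,-0.02,0,0,8],[0,-0.02,0,0,8],[0,-0.02,0,0,8]]'; python3 -c "
from h import *
gt(*tray(-84,58),110,4.6)"
```

```text
time: 43.32
position: [507.9, -162.4, 77.7]
orientation: [0.852, 0.523, -0.013, -0.004]
force: [0.3, 0.8, -2.6]
grip_width: 19.5
t 43.33 grip xy [ 509.2 -162. ] tipz 115.7 yaw 63.05 tz [-1.52 -0.43] F [ 0.3  0.8 -2.6] w 19.5
 shift [-0.0479 -0.0434  0.0075] turn 58.5
```

```bash
python3 -m inch '[[0,-0.01,-0.008,0,9.7],[0,-0.01,-0.008,0,9.7],[0,-0.01,0,0,9.7],[0,-0.01,0,0,9.7],[0,-0.005,0,0,9.7]]'>/dev/null; python3 -m inch '[[0,0,0,0,9.7],[0,0,0,0,0]]'; python3 -c "
from h import *
gt(*tray(-84,58),60,4.6)"
```

```text
time: 44.2
position: [462.1, -184.7, 79.2]
orientation: [1.0, 0.027, -0.013, 0.003]
force: [0.2, -0.9, -2.6]
grip_width: 18.9
t 44.2 grip xy [ 463.3 -184.4] tipz 117.2 yaw 3.1 tz [-1.43 -0.37] F [ 0.2 -0.9 -2.6] w 18.9
 shift [-0.0132 -0.0004  0.0576] turn -1.5
```

```bash
python3 -m inch '[[0,-0.007,0,0.02,-1.3],[0,-0.007,0,0.02,0],[0,0,0,0.015,0],[0,0,0,0.0,0]]'>/dev/null; python3 -c "
from h import *
gt(*tray(-84,58),25,4.6);p=camera('wrist');save('w20',p)"
```

```text
t 44.7 grip xy [ 448.8 -184.5] tipz 61.5 yaw 5.44 tz [-1.33 -0.35] F [ 0.1  0.3 -2.3] w 19.0
 shift [0.0006 0.0004 0.0365] turn 0.8
```

View pics/w20.png

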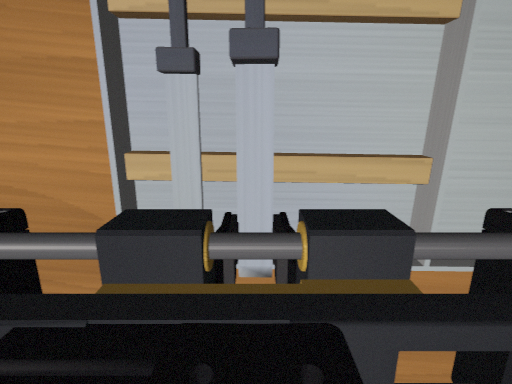

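```bash
python3 -m inch '[[0,0,0,0.013,0.8],[0,0,0,0.013,0],[0,0,0,0.008,0],[0,0,0,0,0]]'>/dev/null; python3 -c "
from h import *
gt(*tray(-84,58),17,4.6)"
```

```text
t 45.25 grip xy [ 449.8 -185. ] tipz 26.8 yaw 4.65 tz [-1.17 -0.4 ] F [-0.8 -0.1 -1.5] w 19.1
 shift [-0.001  -0.      0.0098] turn 0.1
```

```bash
python3 -m inch '[[0,-0.001,0,0.005,0],[0,0,0,0.005,0],[0,0,0,0,0]]'; python3 -m inch '[[0.36,0,0,0,0],[0.36,0,0,0,0],[0.36,0,0,0,0]]'; python3 -c "
from h import *
gt(*tray(-84,58),17,4.6)"; python3 -m inch '[[0.36,0,0,-0.01,0],[0.36,0,0,-0.02,0],[0.36,0,0,-0.03,0],[0.36,0,0,-0.03,0],[0.36,0,0,0,0]]';python3 -c "
from h import *
p=camera('wrist');save('w21',p)
gt(487,217.3,70,87.5)"
```

```text
time: 45.62
position: [448.7, -186.0, -20.8]
orientation: [0.999, 0.041, -0.009, 0.004]
force: [-1.8, 0.6, 2.2]
grip_width: 19.0
time: 46.0
position: [449.2, -186.1, -20.3]
orientation: [0.999, 0.041, -0.009, 0.004]
force: [0.8, 0.0, -0.9]
grip_width: 30.7
t 46.0 grip xy [ 450.  -185.7] tipz 17.7 yaw 4.65 tz [-0.99 -0.47] F [ 0.8  0.  -0.9] w 30.7
 shift [-0.0013 -0.0007  0.0007] turn 0.0
time: 46.62
position: [451.3, -185.1, 75.2]
orientation: [0.999, 0.041, -0.008, 0.004]
force: [0.3, 0.5, -0.4]
grip_width: 31.4
t 46.67 grip xy [ 451.3 -184.5] tipz 111.8 yaw 4.68 tz [-1.01 -0.45] F [-0.2  0.2 -0. ] w 31.2
 shift [ 0.0691 -0.3978  0.0381] turn -82.8
```

View pics/w21.png

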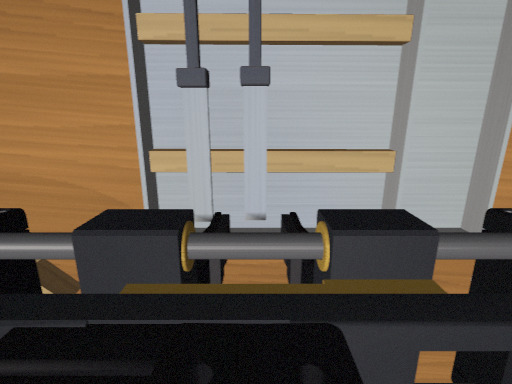

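Two blanks lie side by side on the battens (shoulders at px (193,77) and (255,75)). Next, the third one.

```bash
python3 -m inch '[[0.36,0,-0.045,0,-10.4],[0.36,0,-0.045,0,-10.4],[0.36,0.01,-0.035,0,-10.4],[0.36,0.02,-0.025,0,-10.4],[0.36,0.03,0,0,-10.4]]' >/dev/null; python3 -m inch '[[0.36,0.04,0,0,-10.4],[0.36,0.04,0,0,-10.4],[0.36,0.04,0,0,-8],[0.36,0.04,0,0,0],[0.36,0,0,0,0]]'; python3 -c "
from h import *
gt(487,217.3,70,87.5)"
```

```text
time: 47.92
position: [489.2, 153.3, 62.6]
orientation: [0.72, 0.694, -0.013, -0.008]
force: [0.6, -0.5, 0.9]
grip_width: 31.4
t 47.92 grip xy [490.6 153.6] tipz 100.6 yaw 87.97 tz [-1.69 -0.37] F [ 0.6 -0.5  0.9] w 31.4
 shift [ 0.0638 -0.005   0.0303] turn 0.5
```

```bash
python3 -m inch '[[0.36,0.028,-0.002,0.016,0.5],[0.36,0.028,-0.002,0.016,0],[0.36,0,0,0.01,0],[0.36,0.0,0,0.0,0]]' >/dev/null; python3 -c "
from h import *
p=camera('wrist');blades(p,(130,150,185,195),u1=300)
gt(487,217.3,10,87.5);save('w22',p)"
```

```text
130 [(40, 71, [351.6, 269.3]), (241, 271, [488.7, 262.9])]
150 [(40, 74, [349.5, 255.8]), (241, 270, [487.7, 249.6])]
185 [(242, 270, [486.9, 225.1])]
195 [(242, 270, [486.6, 217.8])]
t 48.48 grip xy [487.2 206.1] tipz 54.9 yaw 87.22 tz [-1.87 -0.53] F [0.6 0.5 0.3] w 31.1
 shift [0.0117 0.0007 0.0448] turn -0.3
```

View pics/w22.png

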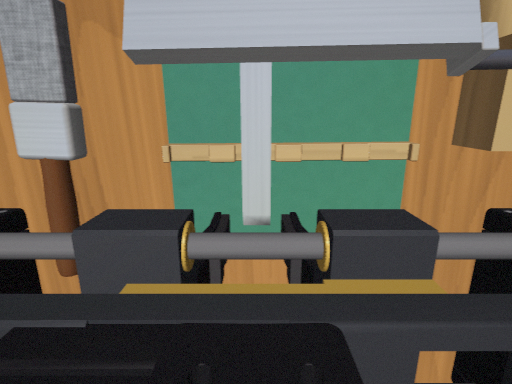

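```bash
python3 -m inch '[[0.36,0.011,0.0,0.01,0],[0.36,0,0,0,0]]' >/dev/null; python3 -c "
from h import *
gt(486.6,217.3,10,87.5)"
```

```text
t 48.73 grip xy [488.2 216.2] tipz 44.8 yaw 87.09 tz [-1.8  -0.55] F [0.4 0.1 0.1] w 31.7
 shift [ 0.0014 -0.0006  0.0348] turn -0.4
```

```bash
python3 -m inch '[[0.36,0.001,-0.0005,0.013,-0.4],[0.36,0,0,0.009,0],[0.36,0,0,0.006,0],[0.36,0,0,0.004,0],[0.36,0,0,0,0]]'; python3 -c "
from h import *
gt(486.6,217.3,10,87.5)"
```

```text
time: 49.35
position: [485.3, 215.8, -27.5]
orientation: [0.722, 0.691, -0.015, -0.007]
force: [0.2, -0.4, -0.4]
grip_width: 31.6
t 49.35 grip xy [486.8 216.3] tipz 10.4 yaw 87.48 tz [-1.81 -0.58] F [ 0.2 -0.4 -0.4] w 31.6
 shift [ 0.001  -0.0003  0.0004] turn -0.0
```

```bash
python3 -m inch '[[0,0,0,0,0],[0,0,0,0,0],[0,0,0,0,0],[0,0,0,0,0],[0,0,0,0,0]]' 60; python3 -m inch '[[0,0,0,-0.006,0],[0,0,0,-0.007,0],[0,0,0,-0.008,0],[0,0,0,0,0]]'; python3 -m inch '[[0,-0.01,0,-0.002,0],[0,-0.02,0,-0.002,0],[0,-0.03,0,-0.001,0],[0,-0.03,0,-0.001,0],[0,0,0,0,0]]'; python3 -c "
from h import *
gt(486.6,0,40,87.5);p=camera('wrist');save('w23',p)"
```

```text
time: 49.98
position: [485.6, 215.9, -27.0]
orientation: [0.722, 0.691, -0.015, -0.007]
force: [-0.5, 0.4, -1.5]
grip_width: 18.7
time: 50.48
position: [485.7, 215.7, -4.8]
orientation: [0.722, 0.691, -0.015, -0.007]
force: [0.2, 0.7, -3.4]
grip_width: 19.0
time: 51.1
position: [481.5, 120.4, 2.3]
orientation: [0.723, 0.691, -0.016, -0.007]
force: [-0.4, -0.6, -1.9]
grip_width: 19.2
t 51.1 grip xy [483.1 121. ] tipz 40.3 yaw 87.46 tz [-1.84 -0.67] F [-0.4 -0.6 -1.9] w 19.2
 shift [-0.1207  0.0089  0.0016] turn -0.0
```

View pics/w23.png

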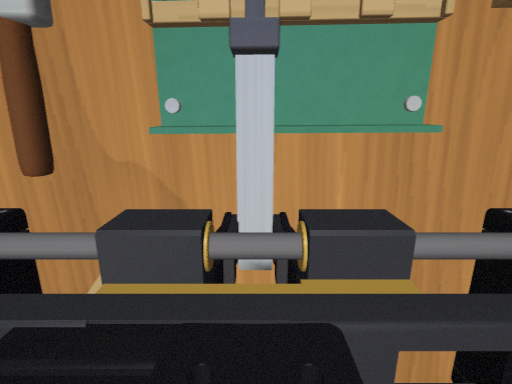

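```bash
python3 -m inch '[[0,-0.03,0,-0.006,0],[0,-0.03,0,-0.01,0],[0,-0.03,0,-0.015,0],[0,-0.035,0,-0.02,0],[0,-0.035,0,-0.02,0]]'>/dev/null; python3 -m inch '[[0,-0.04,0,0,0],[0,-0.04,0,0,0],[0,-0.03,0,0,8],[0,-0.03,0,0,8],[0,-0.02,0,0,8]]'; python3 -c "
from h import *
gt(*tray(-84,8),110,4.6)"
```

```text
time: 52.4
position: [465.6, -195.0, 80.7]
orientation: [0.849, 0.528, -0.013, -0.004]
force: [-0.3, 0.5, -3.1]
grip_width: 19.5
t 52.4 grip xy [ 466.8 -194.7] tipz 118.7 yaw 63.82 tz [-1.44 -0.4 ] F [-0.3  0.5 -3.1] w 19.5
 shift [-0.0422  0.0053  0.0093] turn 59.2
```

```bash
python3 -m inch '[[0,-0.008,0,0,9.8],[0,-0.008,0,0,9.8],[0,0,0.01,0,9.8],[0,0,0.01,0,9.8],[0,0,0.01,0,9.8]]'>/dev/null; python3 -m inch '[[0,0,0,0,9.8],[0,0,0,0,0]]'; python3 -c "
from h import *
gt(*tray(-84,8),60,4.6)"
```

```text
time: 53.28
position: [476.9, -230.2, 80.5]
orientation: [0.999, 0.03, -0.012, 0.002]
force: [0.4, 0.2, -2.4]
grip_width: 19.2
t 53.27 grip xy [ 478.  -229.9] tipz 118.5 yaw 3.47 tz [-1.36 -0.28] F [ 0.4  0.2 -2.4] w 19.2
 shift [-0.0242  0.0033  0.0591] turn -1.1
```

```bash
python3 -m inch '[[0,-0.012,0.002,0.02,-1.1],[0,-0.012,0.001,0.02,0],[0,0,0,0.015,0],[0,0,0,0.0,0]]'>/dev/null; python3 -c "
from h import *
gt(*tray(-84,8),25,4.6)"
```

```text
t 53.77 grip xy [ 454.6 -232.6] tipz 62.9 yaw 5.71 tz [-1.25 -0.25] F [ 0.5  0.4 -2.2] w 19.3
 shift [-0.0013  0.0021  0.038 ] turn 1.1
```

```bash
python3 -m inch '[[0,-0.001,0.002,0.013,1.1],[0,0,0,0.013,0],[0,0,0,0.008,0],[0,0,0,0,0]]'>/dev/null; python3 -c "
from h import *
gt(*tray(-84,8),17,4.6);p=camera('wrist');save('w24',p)"
```

```text
t 54.27 grip xy [ 454.6 -234.8] tipz 27.5 yaw 4.68 tz [-1.15 -0.27] F [ 0.2  0.5 -2.6] w 19.3
 shift [-0.0018 -0.      0.0105] turn 0.1
```

View pics/w24.png

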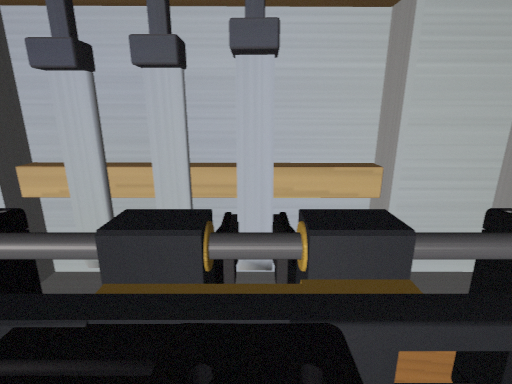

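```bash
python3 -m inch '[[0,-0.001,0,0.005,0],[0,0,0,0.005,0],[0,0,0,0,0]]'; python3 -m inch '[[0.36,0,0,0,0],[0.36,0,0,0,0],[0.36,0,0,0,0]]'; python3 -m inch '[[0.36,0,0,-0.01,0],[0.36,0,0,-0.02,0],[0.36,0,0,-0.03,0],[0.36,0,0,-0.04,0],[0.36,0,0,0,0]]';python3 -m inch '[[0.36,0,-0.05,-0.04,0],[0.36,0,-0.05,0,0],[0.36,0,-0.05,0,0],[0.36,0,-0.05,0,0],[0.36,0,-0.05,0,0]]'; python3 -c "
from h import *
p=camera('scene');save('s25',p);im=cv2.cvtColor(p['color'],cv2.COLOR_RGB2BGR)[130:290,120:340];cv2.imwrite('pics/s25c.png',cv2.resize(im,None,fx=3.6,fy=3.6,interpolation=cv2.INTER_CUBIC))
p=camera('top');save('t25',p);im=cv2.cvtColor(p['color'],cv2.COLOR_RGB2BGR)[120:240,280:420];cv2.imwrite('pics/t25c.png',cv2.resize(im,None,fx=5,fy=5,interpolation=cv2.INTER_CUBIC))
gt(*rack(-26,-130),70,87.5)"
```

```text
time: 54.7
position: [453.9, -235.8, -19.4]
orientation: [0.999, 0.041, -0.009, 0.003]
force: [-1.4, -0.2, 2.3]
grip_width: 19.2
time: 55.08
position: [454.3, -236.0, -19.0]
orientation: [0.999, 0.041, -0.008, 0.003]
force: [-0.8, 0.3, -0.0]
grip_width: 30.8
time: 55.7
position: [456.6, -235.2, 86.8]
orientation: [0.999, 0.041, -0.008, 0.003]
force: [0.6, -0.0, -1.3]
grip_width: 31.6
time: 56.32
position: [435.7, 15.4, 124.0]
orientation: [0.999, 0.037, -0.007, 0.004]
force: [1.0, -0.5, 0.0]
grip_width: 31.2
t 56.42 grip xy [436.3  19.5] tipz 162.2 yaw 4.72 tz [-0.81 -0.38] F [-0.6 -0.7  0.6] w 31.3
 shift [ 0.2261 -0.2241  0.0877] turn -82.8
```

View pics/s25c.png

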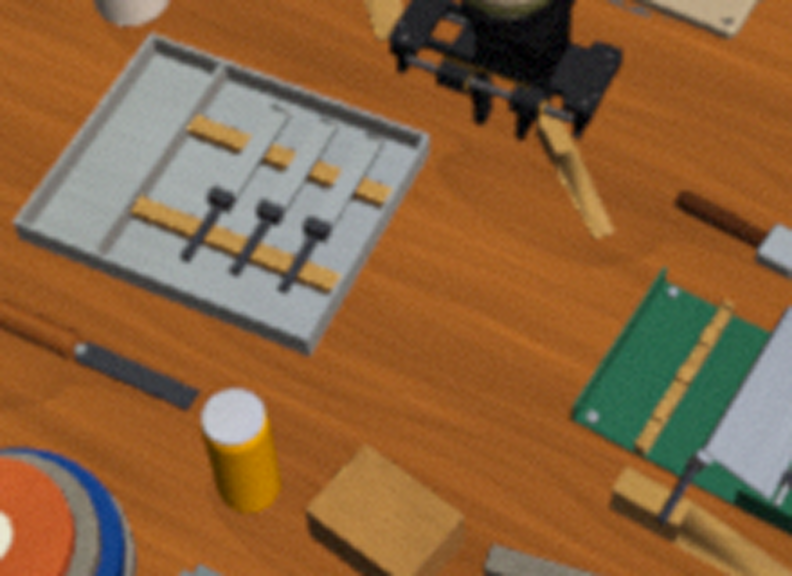

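View pics/t25c.png

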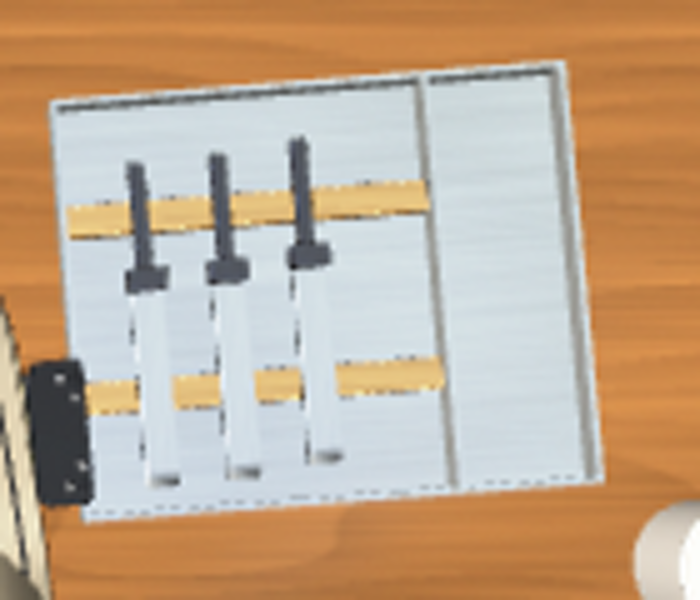

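```bash
python3 -m inch '[[0.5,0.03,-0.03,0,-10.4],[0.5,0.04,-0.02,0,-10.4],[0.5,0.04,0,0,-10.4],[0.5,0.04,0.02,0,-10.4],[0.5,0.03,0.03,0,-10.4]]' >/dev/null; python3 -m inch '[[0.5,0,0.02,0,-10.4],[0.5,0,0,0,-10.4],[0.5,0,0,0,-9],[0.5,0,0,0,0]]'; python3 -c "
from h import *
gt(*rack(-29,-130),90,87.5)"
```

```text
time: 57.55
position: [640.9, 93.7, 114.7]
orientation: [0.716, 0.698, -0.011, -0.004]
force: [-0.1, -0.2, -0.3]
grip_width: 43.3
t 57.55 grip xy [641.9  94.1] tipz 152.7 yaw 88.58 tz [-1.2 -0.6] F [-0.1 -0.2 -0.3] w 43.3
 shift [ 0.1644 -0.003   0.061 ] turn 1.1
```

```bash
python3 -m inch '[[0.5,0.03,0,0.01,1.1],[0.5,0.03,0,0.01,0],[0.5,0,0,0,0]]' >/dev/null; python3 -c "
from h import *
gt(*rack(-29,-130),90,87.5);p=camera('wrist');save('w26',p)
for o in cut_out(p,'wedge'): print(o['box'],o['confidence'])"
```

```text
t 57.92 grip xy [643.8 153. ] tipz 130.5 yaw 86.6 tz [-1.26 -0.67] F [ 0.2 -0.3  0.6] w 43.3
 shift [ 0.1051 -0.0075  0.0393] turn -0.9
[235.3, 0.0, 271.1, 92.0] 0.78
[28.4, 224.0, 43.9, 261.0] 0.43
```

View pics/w26.png

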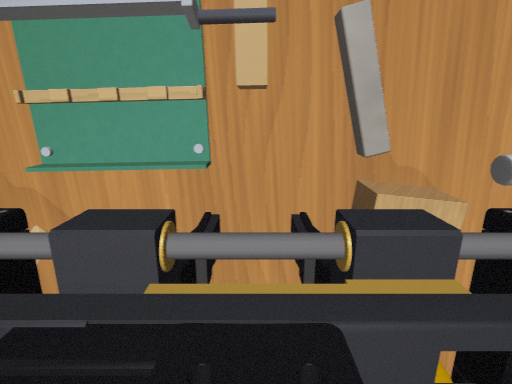

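```bash
python3 -c "
from h import *
p=camera('wrist')
im=cv2.cvtColor(p['color'],cv2.COLOR_RGB2BGR)[0:100,210:310];cv2.imwrite('pics/w27.png',cv2.resize(im,None,fx=6,fy=6,interpolation=cv2.INTER_CUBIC))
for uv in((252,84),(252,40),(236.5,60),(267,60)): print(xyz(p,*uv,38).round(1),xyz(p,*uv).round(1))"
```

```text
[645.8 241.8  38. ] [645.2 244.1  13.2]
[648.  275.4  38. ] [648.  275.3  38.5]
[634.2 261.3  38. ] [634.2 261.3  37.9]
[659.4 259.6  38. ] [6.605e+02 2.659e+02 4.000e-01]
```

View pics/w27.png

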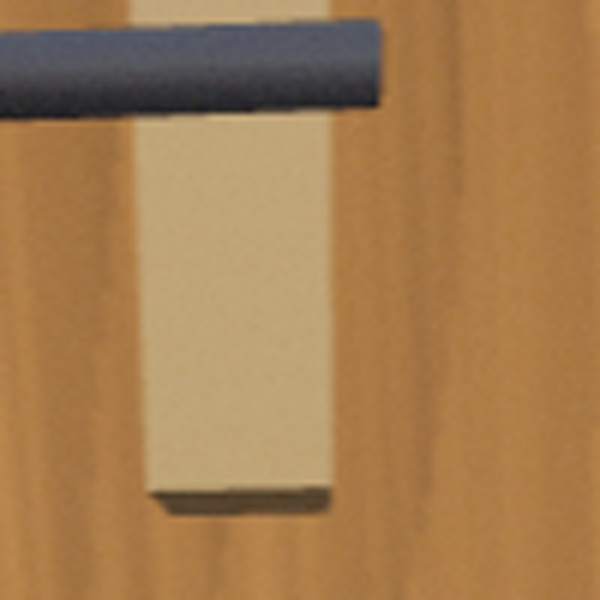

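```bash
python3 -c "
from h import *
p=camera('wrist')
a=xyz(p,249.9,81.3,38);b=xyz(p,248.6,20,38);print(a,b,np.degrees(np.arctan2(b[1]-a[1],b[0]-a[0])))
gt(645,255,60,87.3)"
```

```text
[644.56157994 243.42027675  38.        ] [646.60542074 289.56267735  38.        ] 87.46378697148938
t 58.12 grip xy [645.4 149.3] tipz 131.8 yaw 86.46 tz [-1.13 -0.76] F [ 1.1  0.  -0.5] w 43.7
 shift [ 0.1065 -0.0056  0.0704] turn -0.8
```

```bash
python3 -m inch '[[0.5,0.03,0,0.015,-0.8],[0.5,0.03,0,0.015,0],[0.5,0.03,0,0.015,0],[0.5,0,0,0.015,0],[0.5,0,0,0,0]]' >/dev/null; python3 -c "
from h import *
gt(645.1,257,12,87.3)"
```

```text
t 58.75 grip xy [653.1 232.4] tipz 70.5 yaw 86.45 tz [-0.91 -0.93] F [ 0.2 -0.5  1. ] w 43.8
 shift [ 0.025  -0.0086  0.0582] turn -0.8
```

```bash
python3 -m inch '[[0.5,0.012,-0.008,0,-0.8],[0.5,0.012,0,0.0,0],[0.5,0.0,0,0,0]]' >/dev/null; python3 -c "
from h import *
gt(645.1,257,12,87.3)"
```

```text
t 59.12 grip xy [647.3 256.7] tipz 72.4 yaw 87.14 tz [-0.76 -0.91] F [-0.2  0.3  0.3] w 43.7
 shift [ 0.0011 -0.0014  0.0604] turn -0.2
```

```bash
python3 -m inch '[[0.5,0.001,-0.001,0.015,0],[0.5,0,0,0.015,0],[0.5,0.0,0,0.008,0],[0.5,0.0,0,0,0]]' >/dev/null; python3 -c "
from h import *
gt(645.1,257,12,87.3)"
```

```text
t 59.62 grip xy [645.7 255.9] tipz 30.8 yaw 87.08 tz [-0.82 -0.98] F [ 0.2  0.1 -0.3] w 43.6
 shift [ 0.0014 -0.0004  0.0188] turn -0.2
```

```bash
python3 -m inch '[[0.5,0.001,0,0.01,0],[0.5,0,0,0.007,0],[0.5,0.0,0,0,0]]'; python3 -m inch '[[0,0,0,0,0],[0,0,0,0,0],[0,0,0,0,0],[0,0,0,0,0],[0,0,0,0,0]]' 60; python3 -m inch '[[0,0,0,0,0]]'; python3 -c "
from h import *
gt(645.1,257,12,87.3)"
```

```text
time: 60.0
position: [645.0, 255.8, -25.2]
orientation: [0.725, 0.689, -0.011, 0.001]
force: [-0.3, 0.1, -0.3]
grip_width: 43.4
time: 60.62
position: [645.1, 256.1, -24.6]
orientation: [0.725, 0.689, -0.011, 0.001]
force: [-0.2, -0.9, -1.0]
grip_width: 25.5
time: 60.75
position: [645.1, 256.0, -24.6]
orientation: [0.725, 0.689, -0.011, 0.001]
force: [-0.2, -0.4, -0.4]
grip_width: 25.7
t 60.75 grip xy [645.8 256.8] tipz 13.4 yaw 87.08 tz [-0.77 -0.96] F [-0.2 -0.4 -0.4] w 25.7
 shift [ 0.0001 -0.0006  0.0014] turn -0.2
```

```bash
python3 -m inch '[[0,-0.012,0,0,0],[0,-0.015,0,0,0],[0,-0.02,0,0,0],[0,-0.02,0,0,0]]'; python3 -c "
from h import *
gt(640,100,12,87.3)"
```

```text
time: 61.25
position: [640.5, 186.5, -24.3]
orientation: [0.724, 0.69, -0.011, 0.0]
force: [-0.1, 1.4, -3.5]
grip_width: 25.4
t 61.25 grip xy [641.2 187.3] tipz 13.7 yaw 87.2 tz [-0.85 -0.88] F [-0.1  1.4 -3.5] w 25.4
 shift [-0.0872  0.0031  0.003 ] turn -0.1
```

```bash
python3 -m inch '[[0,-0.025,0,0,0],[0,-0.03,0,0,0],[0,-0.03,0,0,0],[0,-0.02,0,0,0],[0,0,0,0,0]]'; python3 -c "
from h import *
gt(*tray(-60,-114),80,4.6)
p=camera('wrist');save('w28',p)"
```

```text
time: 61.88
position: [635.7, 66.0, -21.5]
orientation: [0.728, 0.686, -0.012, 0.003]
force: [-0.0, -0.2, -2.2]
grip_width: 25.6
t 61.88 grip xy [636.3  67.1] tipz 16.5 yaw 86.64 tz [-0.78 -1.24] F [-0.  -0.2 -2.2] w 25.6
 shift [-0.4311 -0.1256 -0.0523] turn 82.0
```

View pics/w28.png

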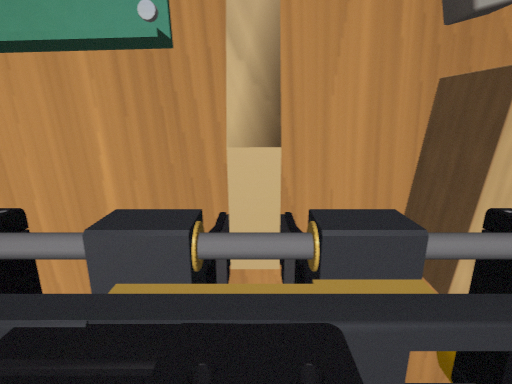

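```bash
python3 -m inch '[[0,-0.01,0,-0.02,0],[0,-0.02,-0.01,-0.03,0],[0,-0.04,-0.02,-0.03,0],[0,-0.05,-0.02,-0.03,0],[0,-0.05,-0.02,-0.01,0]]'>/dev/null;python3 -m inch '[[0,-0.05,-0.02,0,0],[0,-0.04,-0.01,0,0],[0,-0.03,0,0,9],[0,-0.03,0,0,9],[0,-0.03,0,0,9]]'; python3 -c "
from h import *
gt(*tray(-77,-114),120,4.6)"
```

```text
time: 63.18
position: [508.6, -269.2, 125.2]
orientation: [0.864, 0.503, -0.006, 0.01]
force: [0.2, -0.4, -1.5]
grip_width: 25.5
t 63.17 grip xy [ 508.6 -268.2] tipz 163.2 yaw 60.39 tz [-0.   -1.27] F [ 0.2 -0.4 -1.5] w 25.5
 shift [-0.0949  0.0088  0.0451] turn 55.8
```

```bash
python3 -m inch '[[0,-0.025,0,0,9.3],[0,-0.02,0.01,0,9.3],[0,-0.01,0.02,0,9.3],[0,0,0.02,0,9.3],[0,0,0.02,0,9.3]]'>/dev/null; python3 -m inch '[[0,0,0,0,9.3],[0,0,0,0,0]]'; python3 -c "
from h import *
gt(*tray(-77,-114),70,4.6)"
```

```text
time: 64.05
position: [520.4, -368.9, 138.6]
orientation: [0.999, 0.03, 0.004, 0.013]
force: [0.2, 1.0, -1.9]
grip_width: 25.3
t 64.05 grip xy [ 519.9 -367.7] tipz 176.6 yaw 3.43 tz [ 0.55 -1.45] F [ 0.2  1.  -1.9] w 25.3
 shift [-0.0506 -0.0175  0.1058] turn -1.2
```

```bash
python3 -m inch '[[0,-0.018,-0.006,0.025,-1.2],[0,-0.018,-0.006,0.03,0],[0,-0.014,-0.004,0.03,0],[0,0,0,0.015,0],[0,0,0,0,0]]'; python3 -c "
from h import *
gt(*tray(-77,-114),40,4.6);p=camera('wrist');save('w29',p);p=camera('scene');im=cv2.cvtColor(p['color'],cv2.COLOR_RGB2BGR)[100:260,100:300];cv2.imwrite('pics/s29.png',cv2.resize(im,None,fx=3.7,fy=3.7,interpolation=cv2.INTER_CUBIC))"
```

```text
time: 64.68
position: [473.7, -356.2, 40.3]
orientation: [0.998, 0.054, 0.007, 0.014]
force: [0.1, -0.1, -1.1]
grip_width: 25.8
t 64.67 grip xy [ 473.  -354.9] tipz 78.3 yaw 6.19 tz [ 0.91 -1.57] F [ 0.1 -0.1 -1.1] w 25.8
 shift [-0.0041 -0.0004  0.0383] turn 1.6
```

View pics/w29.png

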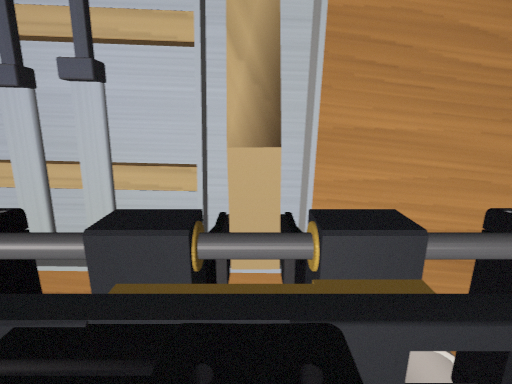

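View pics/s29.png

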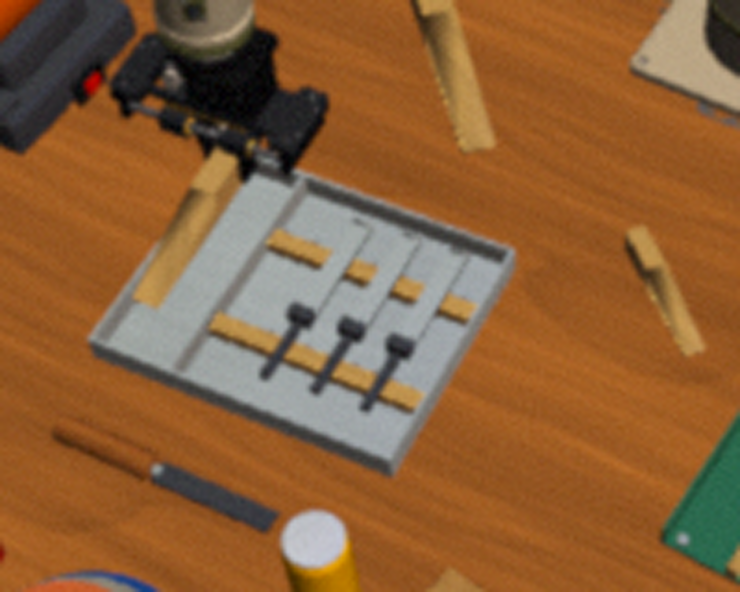

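```bash
python3 -m inch '[[0,-0.003,0,0.015,1.6],[0,-0.002,0,0.015,0],[0,0,0,0.012,0],[0,0,0,0.008,0],[0,0,0,0,0]]'; python3 -c "
from h import *
gt(*tray(-77,-114),17,4.6)"
```

```text
time: 65.4
position: [471.6, -359.2, -11.0]
orientation: [0.999, 0.039, 0.009, 0.015]
force: [0.0, 0.9, -1.2]
grip_width: 25.4
t 65.4 grip xy [ 470.7 -357.8] tipz 27.0 yaw 4.5 tz [ 1.09 -1.68] F [ 0.   0.9 -1.2] w 25.4
 shift [-0.0013 -0.0022  0.0099] turn -0.1
```

```bash
python3 -m inch '[[0,-0.001,-0.002,0.005,0],[0,0,0,0.004,0],[0,0,0,0.002,0],[0,0,0,0,0]]'; python3 -m inch '[[0.38,0,0,0,0],[0.38,0,0,0,0],[0.38,0,0,0,0]]'; python3 -c "
from h import *
gt(*tray(-77,-114),17,4.6)"; python3 -m inch '[[0.38,0,0,-0.01,0],[0.38,0,0,-0.02,0],[0.38,0,0,-0.03,0],[0.38,0,0,-0.04,0],[0.38,0,0,-0.04,0]]';python3 -m inch '[[0.38,0,-0.05,-0.03,0],[0.38,0,-0.05,0,0],[0.38,0,-0.05,0,0],[0.38,0,-0.05,0,0],[0.38,0,-0.05,0,0]]'; python3 -m inch '[[0.38,-0.03,-0.04,0,0],[0.38,0,0,0,0],[0.38,0,0,0,0]]'
python3 - <<'E'
from h import *
p=camera('scene');save('s30',p);im=cv2.cvtColor(p['color'],cv2.COLOR_RGB2BGR)[100:290,100:370];cv2.imwrite('pics/s30c.png',cv2.resize(im,None,fx=2.9,fy=2.9,interpolation=cv2.INTER_CUBIC))
p=camera('top');save('t30',p)
E
```

```text
time: 65.9
position: [471.5, -358.0, -21.0]
orientation: [0.999, 0.039, 0.01, 0.016]
force: [-0.6, -0.8, -0.2]
grip_width: 25.8
time: 66.28
position: [472.1, -358.4, -20.6]
orientation: [0.999, 0.039, 0.01, 0.016]
force: [-0.0, 0.1, 0.2]
grip_width: 32.8
t 66.28 grip xy [ 471.1 -356.9] tipz 17.4 yaw 4.51 tz [ 1.24 -1.81] F [-0.   0.1  0.2] w 32.8
 shift [-0.0016 -0.001   0.0003] turn -0.1
time: 66.9
position: [468.2, -352.7, 125.9]
orientation: [0.999, 0.04, 0.01, 0.015]
force: [0.8, 0.2, -0.3]
grip_width: 33.2
time: 67.53
position: [450.7, -99.4, 159.4]
orientation: [0.999, 0.037, 0.016, 0.021]
force: [1.3, 1.5, 0.7]
grip_width: 33.1
time: 67.9
position: [417.8, -56.6, 160.6]
orientation: [0.999, 0.041, 0.018, 0.023]
force: [0.6, -1.3, -0.0]
grip_width: 33.4
```

View pics/s30c.png

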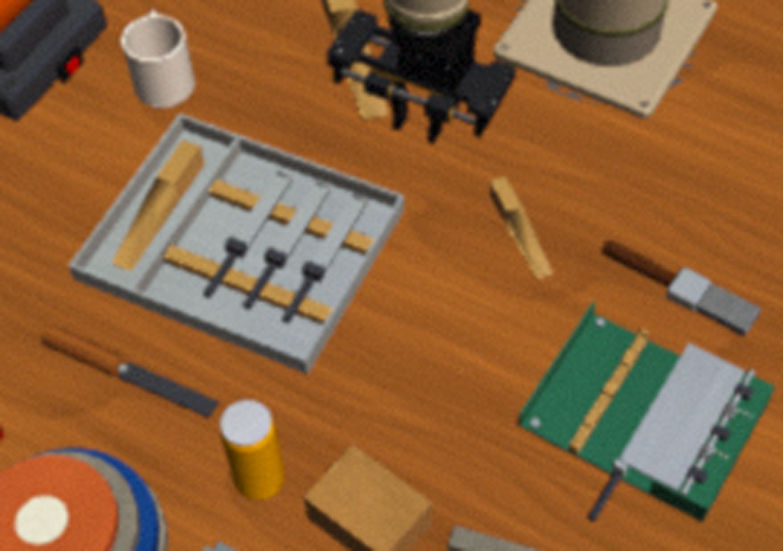

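View pics/t30.png

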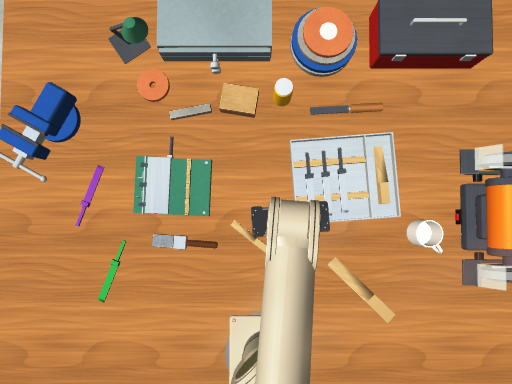

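Run:
```python
from h import *
R=np.array([[np.cos(TY),np.sin(TY)],[-np.sin(TY),np.cos(TY)]])
for n in("top","scene"):
    p=camera(n)
    for o in cut_out(p,"wedge")+cut_out(p,"blank1"):
        P=pts(p,o["pixels"]);L=(P[:,:2]-TO)@R.T
        if abs(np.median(L[:,0]))<130 and abs(np.median(L[:,1]))<160:
            rc=cv2.minAreaRect(L.astype(np.float32))
            print(n,round(o["confidence"],2),np.round(o["box"]),"tray c",np.round(rc[0],0),np.round(rc[1],0),round(rc[2],1),"z",np.percentile(P[:,2],[5,50,95]).round(0))
    # flap height & pin
    Q=pts(p);
    e=np.array([[np.cos(RY),np.sin(RY)],[-np.sin(RY),np.cos(RY)]])
    L=(Q[:,:2]-RO)@e.T
    f=Q[(L[:,0]>14)&(L[:,0]<28)&(abs(L[:,1])<75)];print(n,"flap front z",np.percentile(f[:,2],[10,50,90]).round(1))
    b=Q[(L[:,0]>50)&(L[:,0]<65)&(abs(L[:,1])<75)];print("flap rear z",np.median(b[:,2]).round(1))
p=camera("top");im=cv2.cvtColor(p['color'],cv2.COLOR_RGB2BGR)[120:240,280:420];cv2.imwrite('pics/t31c.png',cv2.resize(im,None,fx=5,fy=5,interpolation=cv2.INTER_CUBIC))
```

```text
top 0.6 [374. 148. 391. 205.] tray c [   1. -113.] [ 30. 177.] 89.5 z [10. 32. 45.]
top 0.51 [320. 148. 333. 205.] tray c [ 2. 56.] [164.  28.] 0.8 z [ 4. 26. 36.]
top 0.58 [336. 152. 347. 206.] tray c [-7.  9.] [ 23. 183.] 88.6 z [21. 27. 36.]
top 0.49 [305. 154. 315. 201.] tray c [ 14. 109.] [148.  24.] 2.9 z [22. 27. 37.]
top flap front z [35.6 39.8 44. ]
flap rear z 40.0
scene 0.84 [140. 150. 169. 197.] tray c [  -2. -118.] [196.  52.] 5.4 z [ 3. 24. 42.]
scene 0.16 [181. 165. 199. 193.] tray c [-19.   8.] [138.  25.] 0.6 z [18. 25. 34.]
scene 0.76 [198. 170. 223. 214.] tray c [-10. 107.] [192.  28.] 0.5 z [18. 25. 34.]
scene 0.52 [182. 162. 212. 210.] tray c [-5. 56.] [196.  30.] 1.9 z [18. 25. 33.]
scene 0.51 [172. 162. 201. 202.] tray c [-3.  3.] [198.  38.] 1.5 z [11. 24. 34.]
scene flap front z [32.6 37.6 41.6]
flap rear z 38.2
```

View pics/t31c.png

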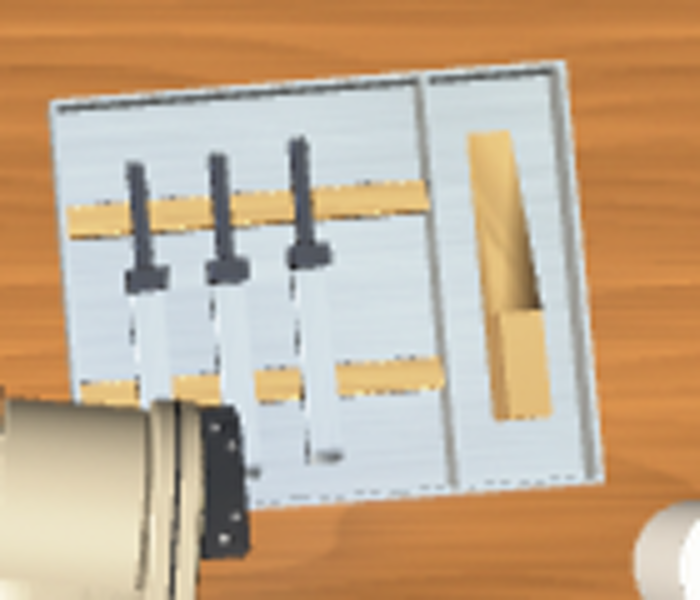

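```bash
python3 -c "
from h import *
print(r.hand_in(), r.get_state()['time'])"
```

```text
the job is handed in; nothing more can be done
the job is handed in; nothing more can be done
```

The job is done and handed in at about 68 s of the 210 s allowed. Three blanks were present (lanes -69, -23 and +23); lane +69 was empty.

**What I did**
- I drove the 180 mm middle-sized wedge under the lifting pin and let go. The hold-down stood open on the wedge alone.
- I lifted each blank over the lip, drew it out and laid it on the battens.
- I then pulled the wedge out and laid it in the narrow bay.

**Last checks, from the top and scene cameras**

| Item | Tray position (mm) | Other readings |
|---|---|---|
| Blanks | x about -10 to -3, y about 107, 56 and 6 (the top view puts two of them at x = +2 and +14, from partly cut masks) | blade tops about 26 mm up, so undersides about 18 mm; shoulder up |
| Wedge | x about 0, y about -113 (top) or -118 (scene) | lying lengthwise |
| Hold-down | – | front and rear at the same height (about 38–40 mm), so shut |

The bystanders and look-alikes looked unmoved in the pictures; I did not measure them. The arm was clear at about 160 mm (reported height).

**What failed or disagreed**
- **Missed grips:** The first two grips on the wedge closed on nothing. The reported TCP lies about 38 mm beyond the real fingertips, so I measured that from the depth images and corrected for it.
- **Tool tilt:** The tool tilted by up to 5° while driving the wedge. I straightened it by pressing the shut fingers against the fixed tray's walls, which peaked at about 80 N at the wrist (limit 120 N).

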